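Roll down sound-deadening pads on a car panel

ROBOT

A 6-joint arm with a two-finger parallel gripper is mounted at the origin on the work surface. World frame = base frame: x ahead of the robot, y to its left, z up, the work surface at z = 0. Lengths are in m, angles in rad, forces in N, time in s.
With the tool pointing down it reaches from about 0.15 to 0.775 m from the base axis. Payload 6.1 kg.
Tool frame: the origin (TCP) lies on the mounting face of the last link; the fingertips stand 173 mm ahead of it and the grasp point (between the pads) lies 155 mm ahead of it (r.tcp_to_grasp is the distance from the TCP to the grasp point, in m); z points along the fingers, y is the direction in which the jaws open and shut (so a half turn about z gives the same grasp; the last joint's range is limited). The gripper opens to 85 mm and grips with 20 to 120 N. Pads are 22 mm wide; open, the fingers measure 114 mm over their backs; the gripper's body (76 mm by 85 mm) begins 54 mm behind the grasp point. The pads swing forward as they close: fully open they stand 13 mm farther back than shut.
Start: joints at [1.201, 0.126, -0.04, 1.405, 0, 1.571], TCP at [0.19, 0.489, 0.405] pointing down, gripper open.
Joint ranges: [-2.72, 2.72], [-0.95, 1.95], [-1.27, 1.35], [-1.78, 2.02], [-1.46, 1.47], [-3.14, 3.14]. Speed limits (rad/s): [2.39, 2.39, 3.01, 3.14, 3.14, 3.14].

INTERFACE

Orientations are given as a rotation vector (axis times angle).
In Python, from workcell import get_state, optics, r gives the robot as it stands.
- The arm moves only by the tool send_rows, never from a script. Its arguments are lists of equal length, an entry for each row: "translation": the shift along the tool's x, y, z in units of 5 cm (1.0 is 5 cm), a list of three; "dr": the turn, a rotation vector about the tool's x, y, z in units of 180 degrees (1.0 is 180 degrees), a list of three. In form: {"translation": [[dx, dy, dz], ...], "dr": [[rx, ry, rz], ...]}. A call has 1 to 12 rows; each row shifts and turns the pose as measured when the row begins, along the tool's axes as they then stand; what a row does not reach is not made up. A row lasts 1/10 s, in which the tool goes at most 50 mm and 8.59 degrees, less where a joint would pass 70% of its speed; a pose out of reach is approached as far as the arm can. A call with a number of a shift or a turn outside -1 to 1 is refused whole. A call with a gripper value outside its range is refused whole. "jaw" is the finger opening in mm, from 0 to 85.4, set as the call begins (left out, the last holds). The fingers move at their own pace and stop on an object; "grip_force" is the grip in N (left out, the last holds). Time passes only in rows, so rows that do not move let the fingers close. It gives the time, the measured TCP pose, the force and the opening at its end, in the units of the state.
- get_state(): the state, without advancing time (a new reading comes with each control period).
- optics.read_camera(name): name is "side" or "top" or "wrist"; returns the picture (480x640x3 uint8, red, green, blue); there is no depth.
- optics.camera_info(name): a dict with "fx", "fy", "cx", "cy" (pixels), "extrinsics" (4x4, takes a point from world to camera coordinates). Camera axes: x right, y down, z forward; pixel columns grow to the right and rows downward; lengths in m; the calibration is good to about 2 mm. The wrist camera is an equidistant fisheye: a pixel r from the principal point sees the ray r / f radians off the axis. A picture is of the moment at which its call begins: read the wrist's pose just before it. camera_info takes no time and is no camera call; for the wrist camera it gives the pose at the moment of the call.
- r.job_done(): hands the job in, once; it reports no verdict.
The state is a dict: "time": time; "joints": joint angles; "qvel": joint speeds; "joint_efforts": joint torques, N m; "tcp_pos": TCP position; "eef_rot": TCP orientation; "force": force on the tool from outside, world axes, zero at the start; "wrist_torque": the same for the moment, N m; "finger_gap": opening from 0.0 (shut) to 1.0 (fully open).
Only numpy, scipy, OpenCV 4.12 (cv2) and the standard library are available. Lean on these libraries where they do the work, as an engineer would, in place of code of your own. Each camera call takes 0.05 s, during which the arm holds its last target.

TASK

Take the red-handled roller from its rest and roll it along the row of six foil-faced sound-deadening pads with firm, steady pressure, pressing on them only with the turning drum and never harder than 30 N, until every pad is bedded fully home on the dark panel. Then hang the roller back in its rest, upright, and leave the other things on the bench where they are.

Things in the scene. Friction and masses are not known exactly. Their poses are not given: they have to be found in the camera images.
- roller: Press-roller, 0.35 to 0.55 kg. Origin on the drum's axis, midway; z up through the handle, y along the drum's axis, x the way it rolls. Black rubber drum, radius 22, length 50. Steel cheeks beside it, to 33 either side and 8 below the axis. Steel cross plate above it, 50 (x) by 104 (y), 27 to 33 above the axis; its ends are wings.
- handle (a point): Middle of the roller's red upright handle, 60 above the drum's axis. The handle is 24 thick (roller's x), 40 wide (y), from 33 to 87 above the axis; best pinched from above across the 24 mm.
- drum (a joint): Angle of the roller's drum about its axis relative to the roller, rad, 0 at the start; without limits, free turning. Rolling along the roller's own +x counts up, 22 mm of travel for each rad.
- rest: Fixed roller rest: black base, two dark steel walls 12 thick along x, inner faces at y = -38 and 38, tops 62 above the bench; yellow stops, inner faces at x = -31 and 31, rise 8 above them. Base reaches to y = 120. Origin on the bench under the middle, z up.
- hung (a point): Where the middle of the drum's axis is when the roller hangs home in the rest: wings on the wall tops, drum between the walls, axis 35 above the bench along the rest's y, either way round; play 6 in x, 5 in y. It hangs there at the start.
- stand: Fixed fixture: blue base 250 by 150 (its middle 20 towards +y) with a dark steel panel 222 by 78 that carries a row of six flat stiff pads, each 29 (x) by 50 (y) by 4 thick. Origin on the bench under the row's middle; x along the row, z up. Pad centres: x = -75, -45, -15, 15, 45, 75 (pad0 to pad5), y = 0.
- row (a point): Fixed point over the stand's origin, 47 above the bench: the height of raised pad tops with the panel lowest and level (bedded: 43). But the panel stands on unmeasured adjusting screws: all of it is 0 to 16 mm higher, and from a hinge across the stand's x = -105 it also slopes up towards +x by 0 to 0.10 rad, so pad5 can be 34 mm higher. Neither changes while rolling.
- pad0 (a joint): How far pad 0 (centre at the stand's x = -75 mm) has sunk onto the panel, m: near 0 raised on tacky backing, 0.004 fully home (hard stop). Needs over 5 N, then sinks slowly: at 13 N on that pad some 8 mm/s, at 9 N half that. It stays where it is left.
- pad1 (a joint): How far pad 1 (centre at the stand's x = -45 mm) has sunk onto the panel, m: near 0 raised on tacky backing, 0.004 fully home (hard stop). Needs over 5 N, then sinks slowly: at 13 N on that pad some 8 mm/s, at 9 N half that. It stays where it is left.
- pad2 (a joint): How far pad 2 (centre at the stand's x = -15 mm) has sunk onto the panel, m: near 0 raised on tacky backing, 0.004 fully home (hard stop). Needs over 5 N, then sinks slowly: at 13 N on that pad some 8 mm/s, at 9 N half that. It stays where it is left.
- pad3 (a joint): How far pad 3 (centre at the stand's x = 15 mm) has sunk onto the panel, m: near 0 raised on tacky backing, 0.004 fully home (hard stop). Needs over 5 N, then sinks slowly: at 13 N on that pad some 8 mm/s, at 9 N half that. It stays where it is left.
- pad4 (a joint): How far pad 4 (centre at the stand's x = 45 mm) has sunk onto the panel, m: near 0 raised on tacky backing, 0.004 fully home (hard stop). Needs over 5 N, then sinks slowly: at 13 N on that pad some 8 mm/s, at 9 N half that. It stays where it is left.
- pad5 (a joint): How far pad 5 (centre at the stand's x = 75 mm) has sunk onto the panel, m: near 0 raised on tacky backing, 0.004 fully home (hard stop). Needs over 5 N, then sinks slowly: at 13 N on that pad some 8 mm/s, at 9 N half that. It stays where it is left.
- socket_a: Bystander: a steel wrench socket, 24 across, 32 high, standing upright on the +y side of the stand's base plate, about 75 from the row's centre line. Origin under its middle.
- socket_b: Bystander: a steel wrench socket, 26 across, 38 high, standing upright on the +y side of the rest's base plate, about 95 from the rest's middle. Origin under its middle.
- spray_can: Bystander: blue can, 56 across, 190 high, standing. Origin under its middle.
- tin: Bystander: green jar, 70 across, 85 high, standing. Origin under its middle.
- wrench: Bystander: a wrench lying on the bench beyond the work.
- driver: Bystander: a screwdriver lying on the bench beyond the work.
- hammer: Bystander: a hammer lying at the right-hand side of the bench.
Things that resemble listed ones, but are neither listed nor needed, are in the scene too. Of the things shaped like the rest, the black one is meant. Leave any brown look-alike of the roller alone.

How it is judged:
By the outcome, as a careful person would: the job done as asked, in the order asked, and still so for the second after the job is handed in, with the robot touching nothing.
It also fails if it takes over 72 s, if anything falls off the work surface, if the arm or the gripper's body presses on something with over 40 N, if the wrist force passes 120 N, or if a joint passes its speed limit or range.

## Working session

There is one attempt and no reset: what is moved stays moved. The work goes in short steps, Python scripts to look and compute and a tool call to move; the robot and the scene stay as the last step left them, time stands still between calls to the robot, and variables do not carry over. Pictures are saved under pics/ and viewed, and the job is handed in when it is done.

Besides the shell and the picture viewer there is one more tool, called after "Emit:" by a JSON object that holds its "api" and its "payload", one argument or row to a line. send_rows: Moves the arm, as the interface text tells. Its arguments: {"type":"object","properties":{"translation":{"type":"array","items":{"type":"array","items":{"type":"number","minimum":-1,"maximum":1}}},"dr":{"type":"array","items":{"type":"array","items":{"type":"number","minimum":-1,"maximum":1}}},"jaw":{"type":"number"},"grip_force":{"type":"number"}},"required":["translation","dr"]}

```bash
ls; mkdir -p pics; python3 - <<'E'
from workcell import get_state, optics, r
import cv2
print(get_state())
for n in ("side","top","wrist"):
    i=optics.camera_info(n);print(n,i)
    cv2.imwrite(f"pics/{n}0.png",optics.read_camera(n)[:,:,::-1])
E
```

```text
pics
{'time': 0.0, 'joints': array([ 1.20101688e+00,  1.26419646e-01, -4.06164345e-02,  1.40541430e+00,
        2.10515618e-05,  1.57081936e+00]), 'qvel': array([-0.00042411,  0.00135736, -0.00026708, -0.00177307,  0.00114779,
        0.00185674]), 'joint_efforts': array([-7.91805815e-04, -4.35919333e+01,  3.52919841e+01,  1.72881992e-02,
        2.65884671e-05, -2.55830077e-07]), 'tcp_pos': array([0.18969151, 0.48939535, 0.40390359]), 'eef_rot': array([-5.77520248e-01, -3.08772212e+00,  2.54756526e-03]), 'force': array([-0.89616984, -0.80558316, -0.62580467]), 'wrist_torque': array([ 0.04001353, -0.03160133, -0.01915068]), 'finger_gap': 1.000636464863862}
side {'fx': 521.7885415581476, 'fy': 521.7885415581476, 'cx': 325.804821598159, 'cy': 234.74673369026826, 'extrinsics': array([[-0.99035209, -0.13841344,  0.00666766,  0.48133568],
       [-0.08515216,  0.56989536, -0.81729333,  0.10871968],
       [ 0.10932451, -0.80997592, -0.57618327,  1.18546224],
       [ 0.        ,  0.        ,  0.        ,  1.        ]])}
top {'fx': 551.4930518676186, 'fy': 551.4930518676186, 'cx': 326.57191878127026, 'cy': 244.27802220898144, 'extrinsics': array([[ 0.02717303, -0.99962486, -0.00343012, -0.03670113],
       [-0.996242  , -0.02679845, -0.08236337,  0.51984968],
       [ 0.08224055,  0.00565529, -0.99659646,  1.50909779],
       [ 0.        ,  0.        ,  0.        ,  1.        ]])}
wrist {'fx': 371.64829954431775, 'fy': 371.64829954431775, 'cx': 319.78371480095205, 'cy': 235.42109939080046, 'extrinsics': array([[ 0.36090453,  0.93260155, -0.00150545, -0.52437078],
       [ 0.89702997, -0.34669631,  0.27411477, -0.03556304],
       [ 0.25511793, -0.1002797 , -0.96169581,  0.37961123],
       [ 0.        ,  0.        ,  0.        ,  1.        ]])}
```

View pics/side0.png

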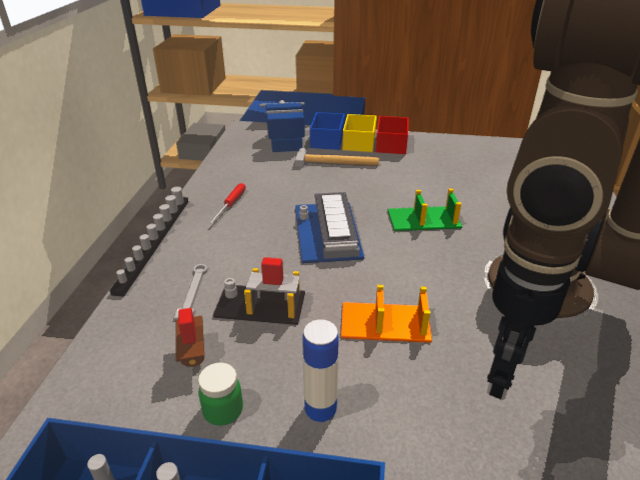

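View pics/top0.png

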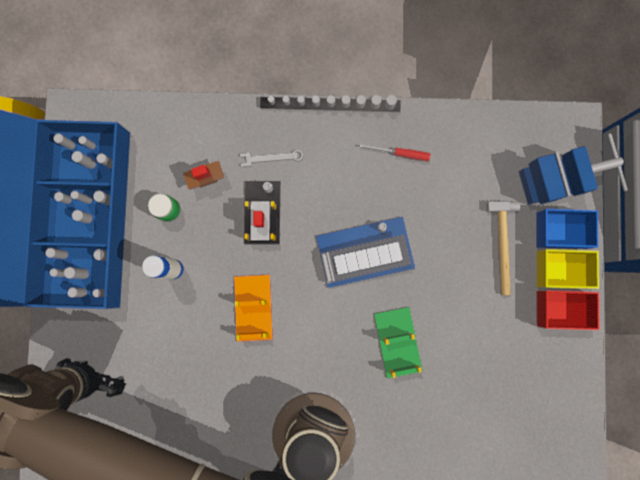

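View pics/wrist0.png

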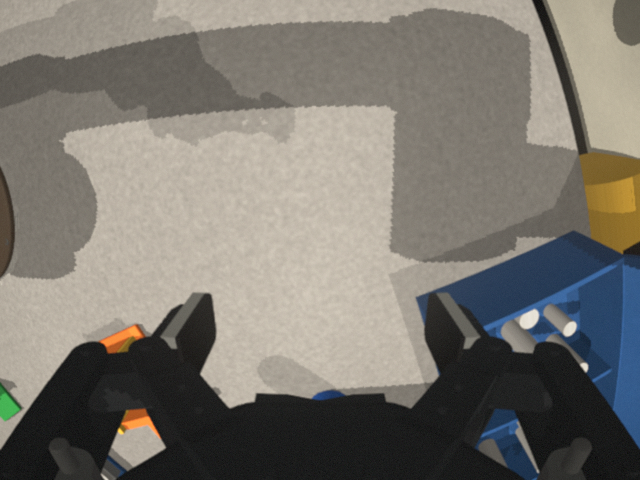

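```bash
cat > h.py <<'E'
import numpy as np,cv2
from scipy.spatial.transform import Rotation as R
from workcell import get_state, optics, r
def ray(n,u,v,info=None):
    i=info or optics.camera_info(n);E=i['extrinsics']
    x=(u-i['cx'])/i['fx'];y=(v-i['cy'])/i['fy']
    if n=='wrist':
        t=np.hypot(x,y);s=np.sin(t)/t if t>1e-9 else 1;d=np.array([x*s,y*s,np.cos(t)])
    else: d=np.array([x,y,1.])
    d/=np.linalg.norm(d)
    return -E[:3,:3].T@E[:3,3],E[:3,:3].T@d
def onz(n,u,v,z,info=None):
    o,d=ray(n,u,v,info);return o+d*(z-o[2])/d[2]
def tri(a,b):
    A=np.zeros((3,3));B=np.zeros(3)
    for o,d in (a,b):
        P=np.eye(3)-np.outer(d,d);A+=P;B+=P@o
    p=np.linalg.solve(A,B);return p,[float(np.linalg.norm((np.eye(3)-np.outer(d,d))@(p-o))) for o,d in(a,b)]
def proj(n,p,info=None):
    i=info or optics.camera_info(n);c=i['extrinsics'][:3,:3]@p+i['extrinsics'][:3,3]
    if n=='wrist':
        t=np.arctan2(np.hypot(c[0],c[1]),c[2]);k=t/np.hypot(c[0],c[1]);return np.array([i['cx']+i['fx']*c[0]*k,i['cy']+i['fy']*c[1]*k])
    return np.array([i['cx']+i['fx']*c[0]/c[2],i['cy']+i['fy']*c[1]/c[2]])
E
python3 - <<'E'
import cv2,numpy as np
t=cv2.imread('pics/top0.png');s=cv2.imread('pics/side0.png')
a=cv2.resize(t[170:300,225:425],(800,520),interpolation=cv2.INTER_CUBIC);cv2.imwrite('pics/topc.png',a)
a=cv2.resize(s[180:340,200:370],(595,560),interpolation=cv2.INTER_CUBIC);cv2.imwrite('pics/sidec.png',a)
E
```

```text
(no output)
```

View pics/topc.png

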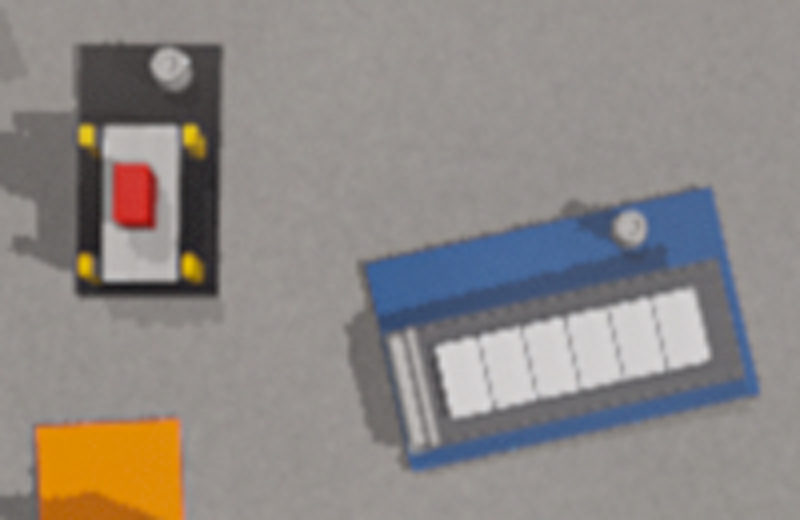

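View pics/sidec.png

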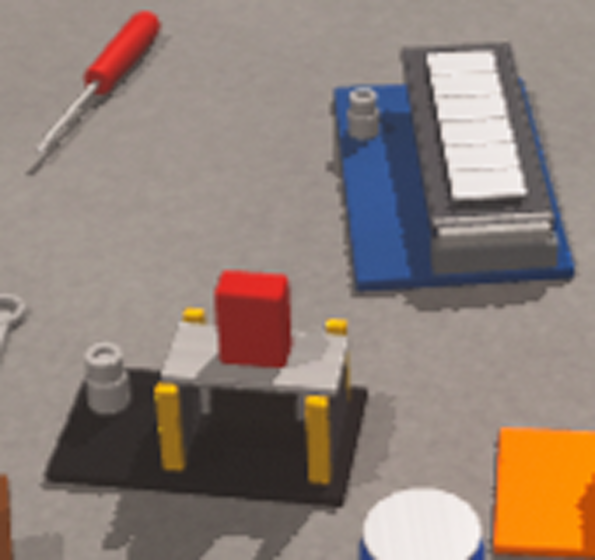

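```bash
python3 - <<'E'
from h import *
t=cv2.imread('pics/top0.png');s=cv2.imread('pics/side0.png')
def mask(im,f,box):
    b,g,rr=[im[:,:,k].astype(int) for k in range(3)];m=f(b,g,rr).astype(np.uint8)
    z=np.zeros_like(m);x0,y0,x1,y1=box;z[y0:y1,x0:x1]=m[y0:y1,x0:x1];return z
def quad(m,eps=.05):
    c=max(cv2.findContours(m,0,2)[0],key=cv2.contourArea);h=cv2.convexHull(c)
    q=cv2.approxPolyDP(h,eps*cv2.arcLength(h,True),True)[:,0];mr=cv2.minAreaRect(c);return q,mr
wh=lambda b,g,r:(b>190)&(g>190)&(r>190)
red=lambda b,g,r:(r>130)&(g<80)&(b<80)
brr=lambda b,g,r:(r>200)&(g<80)&(b<80)
gry=lambda b,g,r:(b>170)&(g>170)&(r>170)
for nm,im,f,box in(("pads top",t,wh,(331,235,410,280)),("pads side",s,wh,(318,190,354,240)),
 ("red top",t,red,(240,190,280,240)),("redb top",t,brr,(240,190,280,240)),("red side",s,red,(250,250,300,290)),("plate top",t,lambda b,g,r:((b>120)|((r>130)&(g<80))),(249,200,272,242))):
    q,mr=quad(mask(im,f,box));print(nm,q.tolist(),mr)
blu=lambda b,g,r:(b>r+40)
for nm,im,box in(("blue top",t,(310,210,420,295)),("blue side",s,(290,190,370,265))):
    q,mr=quad(mask(im,blu,box),.03);print(nm,q.tolist(),mr)
    if 'top' in nm:
        for p in cv2.boxPoints(mr):print(p,onz('top',*p,0.01))
blk=lambda b,g,r:(b<60)&(g<60)&(r<60)
q,mr=quad(mask(t,lambda b,g,r:((b<75)&(r<75)),(240,178,284,246)));print("restbase",q.tolist(),mr)
for p in cv2.boxPoints(mr):print(p,onz('top',*p,0.008))
E
```

```text
pads top [[398, 244], [399, 260], [338, 273], [336, 256]] ((367.7561950683594, 257.92315673828125), (17.85007095336914, 65.51160430908203), 77.24246978759766)
pads side [[339, 195], [349, 234], [330, 235], [322, 196]] ((335.173095703125, 214.8654022216797), (42.949432373046875, 19.61161231994629), 78.69007110595703)
red top [[254, 211], [263, 214], [263, 226], [254, 225]] ((258.5, 218.5), (15.0, 9.0), 90.0)
redb top [[260, 212], [261, 223], [254, 223], [255, 212]] ((257.5, 218.0), (12.0, 7.0), 90.0)
red side [[281, 259], [282, 266], [262, 267], [264, 258]] ((271.8778076171875, 262.05609130859375), (8.888895988464355, 20.224735260009766), 87.1375961303711)
plate top [[268, 201], [269, 238], [251, 239], [251, 202]] ((259.5, 220.0), (38.0, 19.0), 90.0)
blue top [[402, 217], [413, 268], [328, 287], [317, 236]] ((365.15679931640625, 251.7522430419922), (53.19511795043945, 89.04877471923828), 77.31961059570312)
[315.87988 235.57704] [0.54522027 0.00801741 0.01      ]
[402.7567  216.02975] [ 0.6068574 -0.2341389  0.01     ]
[414.43372 267.92743] [ 0.46211845 -0.26892766  0.01      ]
[327.5569  287.47473] [ 0.4013053  -0.02857755  0.01      ]
blue side [[315, 204], [322, 258], [302, 260], [296, 205]] ((309.2491455078125, 232.1177520751953), (56.960105895996094, 22.08299446105957), 83.2901611328125)
restbase [[279, 182], [278, 243], [245, 243], [246, 184]] ((261.869140625, 212.49688720703125), (34.4188117980957, 61.79200744628906), 1.3639276027679443)
[243.9292 242.9745] [0.51919332 0.20898118 0.008     ]
[245.40002 181.2    ] [0.69448964 0.21174923 0.008     ]
[279.80908 182.01927] [0.69472332 0.11437669 0.008     ]
[278.33826 243.79378] [0.51948403 0.11251041 0.008     ]
```

```bash
cat >> h.py <<'E'
def pose():
    s=get_state();return s['tcp_pos'],R.from_rotvec(s['eef_rot']),s
def down(yaw_y):
    """tool z down, tool y at world angle yaw_y"""
    y=np.array([np.cos(yaw_y),np.sin(yaw_y),0]);z=np.array([0,0,-1.]);x=np.cross(y,z);return R.from_matrix(np.c_[x,y,z])
def go(p,yaw,n):
    """split n rows; moves relative, each along tool axes as then stand"""
    P,Q,s=pose();T=down(yaw);best=None
    for Tt in (T,down(yaw+np.pi)):
        rv=(Q.inv()*Tt).as_rotvec()
        if best is None or np.linalg.norm(rv)<np.linalg.norm(best[0]):best=(rv,Tt)
    rv,Tt=best
    print("from",P.round(4),"rotleft/180deg",(rv/np.pi).round(4),"maxrot row deg",np.degrees(np.linalg.norm(rv))/n)
    print("dr/row",(rv/np.pi/n).round(4))
    d=(np.array(p)-P)/n
    print("translation rows:",[ (( (Q*R.from_rotvec(rv*k/n)).inv().apply(d))/.05).round(3).tolist() for k in range(n)])
E
python3 - <<'E'
from h import *
P,Q,s=pose();E=optics.camera_info('wrist')['extrinsics']
c=-E[:3,:3].T@E[:3,3];print("cam in tool",Q.inv().apply(c-P),"cam axes in tool\n",Q.inv().as_matrix()@E[:3,:3].T)
go((0.55,0.16,0.40),np.radians(90.8),10)
E
```

```text
cam in tool [7.01445040e-02 6.07762195e-05 2.99739195e-02] cam axes in tool
 [[ 5.11789231e-04 -9.61692908e-01 -2.74128600e-01]
 [ 9.99999868e-01  5.04585278e-04  9.67906300e-05]
 [ 4.52383935e-05 -2.74128613e-01  9.61693039e-01]]
from [0.1897 0.4894 0.4041] rotleft/180deg [-4.000e-04 -1.000e-04 -1.221e-01] maxrot row deg 2.19852134065375
dr/row [-0.     -0.     -0.0122]
translation rows: [[-0.91, -0.354, 0.009], [-0.896, -0.389, 0.009], [-0.88, -0.423, 0.009], [-0.863, -0.456, 0.009], [-0.845, -0.489, 0.009], [-0.826, -0.521, 0.008], [-0.805, -0.552, 0.008], [-0.783, -0.583, 0.008], [-0.76, -0.612, 0.008], [-0.736, -0.641, 0.008]]
```

Emit:
{"api": "send_rows", "payload": {
  "translation": [
    [-0.91,-0.35,0],
    [-0.9,-0.39,0],
    [-0.88,-0.42,0],
    [-0.86,-0.46,0],
    [-0.84,-0.49,0],
    [-0.83,-0.52,0],
    [-0.8,-0.55,0],
    [-0.78,-0.58,0],
    [-0.76,-0.61,0],
    [-0.74,-0.64,0]
  ],
  "dr": [
    [0,0,-0.0122],
    [0,0,-0.0122],
    [0,0,-0.0122],
    [0,0,-0.0122],
    [0,0,-0.0122],
    [0,0,-0.0122],
    [0,0,-0.0122],
    [0,0,-0.0122],
    [0,0,-0.0122],
    [0,0,-0.0122]
  ],
  "jaw": 85
}}

```text
time: 1.15
tcp_pos: [0.5591, 0.1587, 0.4009]
eef_rot: [0.067, -3.137, 0.003]
force: [0.3, 1.4, 0.4]
finger_gap: 0.995
```

```bash
python3 - <<'E'
from h import *
go((0.55,0.16,0.40),np.radians(90.8),3)
i=optics.camera_info('wrist');np.save('w1.npy',i['extrinsics'])
cv2.imwrite("pics/w1.png",optics.read_camera('wrist')[:,:,::-1])
E
```

```text
from [0.5591 0.1587 0.4009] rotleft/180deg [-0.0006 -0.0011  0.0091] maxrot row deg 0.549591288170703
dr/row [-0.0002 -0.0004  0.003 ]
translation rows: [[0.06, 0.011, 0.006], [0.061, 0.011, 0.006], [0.061, 0.01, 0.006]]
```

View pics/w1.png

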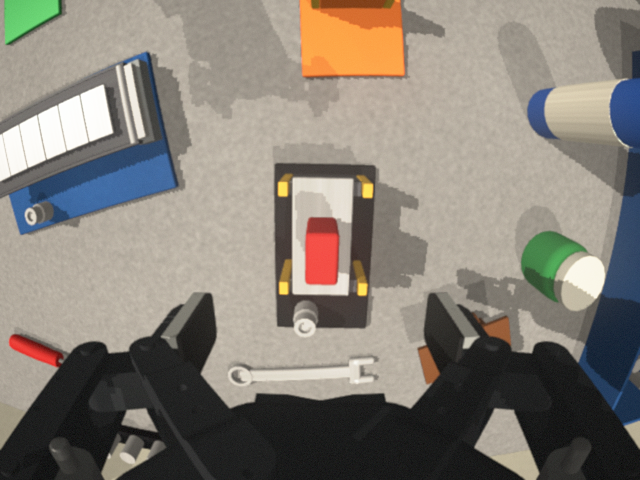

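```bash
python3 - <<'E'
import cv2
t=cv2.imread('pics/w1.png')
cv2.imwrite('pics/w1c.png',cv2.resize(t[155:340,265:385],(389,600),interpolation=cv2.INTER_CUBIC))
E
```

```text
(no output)
```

View pics/w1c.png

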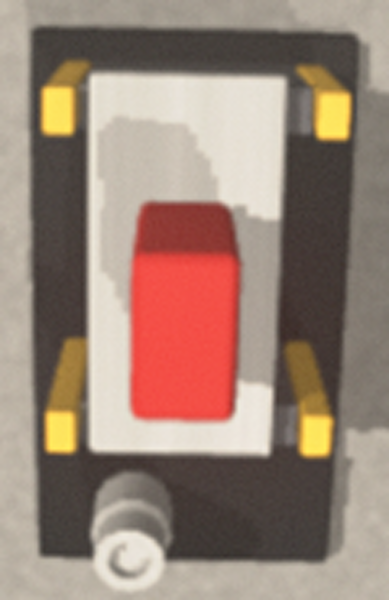

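```bash
python3 - <<'E'
from h import *
i=optics.camera_info('wrist');i['extrinsics']=np.load('w1.npy')
def P(l,z,nm):
    a=np.array([onz('wrist',265+x/3.243,155+y/3.243,z,i)[:2] for x,y in l]);print(nm,a.round(4).tolist(),'mean',a.mean(0).round(4));return a
h=P([(134,254),(239,256),(233,419),(132,417)],.122,'handle')
p=P([(90,75),(286,76),(270,454),(90,453)],.068,'plate')
s=P([(77,110),(316,116),(302,434),(76,431)],.070,'stopsinner')
b=P([(35,30),(357,35),(324,560),(40,556)],.008,'base')
for q in(h,p,s,b):
    d=(q[3]-q[0]+q[2]-q[1]);print(np.degrees(np.arctan2(d[1],d[0])),np.linalg.norm(d)/2, np.linalg.norm(q[1]-q[0]+q[2]-q[3])/2)
# cross check in top image
for q in (h,p,s): print([proj('top',np.r_[x,.122 if q is h else .07]).round(1).tolist() for x in q])
E
```

```text
handle [[0.5579, 0.149], [0.5574, 0.1716], [0.5954, 0.1725], [0.5959, 0.1498]] mean [0.5766 0.1607]
plate [[0.5264, 0.1348], [0.5245, 0.1843], [0.6286, 0.1869], [0.6305, 0.1372]] mean [0.5775 0.1608]
stopsinner [[0.5352, 0.1319], [0.5341, 0.1924], [0.6213, 0.1951], [0.6231, 0.1333]] mean [0.5784 0.1632]
base [[0.5206, 0.1135], [0.5178, 0.2108], [0.6963, 0.2148], [0.699, 0.1167]] mean [0.6084 0.1639]
1.2376477197867175 0.03795095933739069 0.02260775080729803
1.3756107193441856 0.10408842220480659 0.049689327563802524
1.3639600736802149 0.08759027895774042 0.061126487000626624
1.1560216877467933 0.17847823018511377 0.09778839819749224
[[260.8, 225.0], [252.2, 225.0], [252.4, 210.5], [261.1, 210.6]]
[[268.1, 239.1], [249.6, 239.3], [250.2, 201.0], [268.6, 200.8]]
[[269.3, 235.9], [246.8, 235.7], [247.1, 203.6], [269.9, 203.5]]
```

```bash
python3 - <<'E'
from h import *
go((0.577,0.1607,0.252),np.radians(91.3),6)
E
```

```text
from [0.5635 0.1546 0.3997] rotleft/180deg [-0.0018 -0.0005  0.0052] maxrot row deg 0.16664228273540757
dr/row [-0.0003 -0.0001  0.0009]
translation rows: [[-0.046, 0.021, 0.492], [-0.046, 0.021, 0.492], [-0.046, 0.021, 0.492], [-0.046, 0.02, 0.492], [-0.046, 0.02, 0.492], [-0.046, 0.02, 0.492]]
```

Emit:
{"api": "send_rows", "payload": {
  "translation": [
    [-0.07,0.03,0.6],
    [-0.07,0.03,0.6],
    [-0.07,0.03,0.6],
    [-0.05,0.02,0.6],
    [0,0,0],
    [0,0,0]
  ],
  "dr": [
    [0,0,0.002],
    [0,0,0.002],
    [0,0,0.001],
    [0,0,0],
    [0,0,0],
    [0,0,0]
  ],
  "jaw": 60
}}

```text
time: 1.8
tcp_pos: [0.5797, 0.1555, 0.2743]
eef_rot: [0.022, -3.138, 0.01]
force: [-0.1, -0.7, 0.6]
finger_gap: 0.705
```

```bash
python3 - <<'E'
from h import *
go((0.577,0.1607,0.252),np.radians(91.3),2)
i=optics.camera_info('wrist');np.save('w2.npy',i['extrinsics'])
cv2.imwrite("pics/w2.png",optics.read_camera('wrist')[:,:,::-1])
E
```

```text
from [0.5797 0.1555 0.2743] rotleft/180deg [-0.002  -0.001  -0.0027] maxrot row deg 0.3147879160431181
dr/row [-0.001  -0.0005 -0.0013]
translation rows: [[0.025, 0.054, 0.223], [0.026, 0.053, 0.223]]
```

View pics/w2.png

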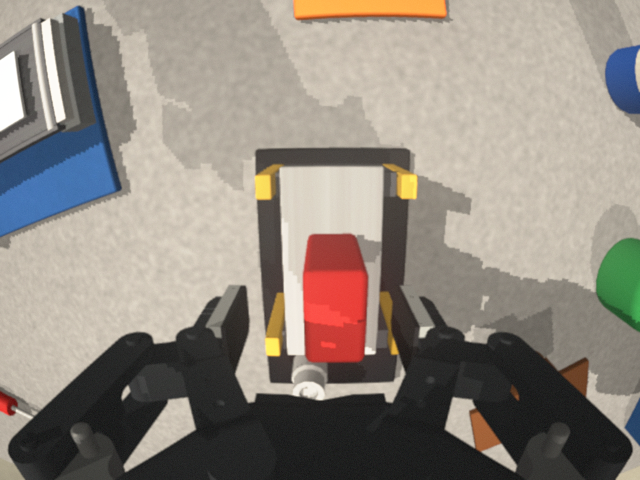

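Emit:
{"api": "send_rows", "payload": {
  "translation": [
    [0.03,0.07,0.25],
    [0.02,0.04,0.2],
    [0,0,0],
    [0,0,0]
  ],
  "dr": [
    [-0.001,0,-0.002],
    [-0.001,-0.001,-0.001],
    [0,0,0],
    [0,0,0]
  ]
}}

```text
time: 2.25
tcp_pos: [0.5775, 0.162, 0.2544]
eef_rot: [-0.04, 3.135, 0.004]
force: [-0.1, -0.1, 0.3]
finger_gap: 0.701
```

```bash
python3 - <<'E'
from h import *
go((0.577,0.1607,0.252),np.radians(91.3),1)
E
```

```text
from [0.5775 0.162  0.2544] rotleft/180deg [0.0007 0.002  0.0008] maxrot row deg 0.40795986787308824
dr/row [0.0007 0.002  0.0008]
translation rows: [[0.011, -0.026, 0.048]]
```

Emit:
{"api": "send_rows", "payload": {
  "translation": [
    [0.01,-0.02,0.05],
    [0,0,0],
    [0,0,0],
    [0,0,0],
    [0,0,0],
    [0,0,0]
  ],
  "dr": [
    [0,0.002,0],
    [0,0,0],
    [0,0,0],
    [0,0,0],
    [0,0,0],
    [0,0,0]
  ],
  "jaw": 10,
  "grip_force": 100
}}

```text
time: 2.85
tcp_pos: [0.5772, 0.161, 0.2532]
eef_rot: [-0.04, 3.14, 0.004]
force: [-0.1, 0.9, -0.7]
finger_gap: 0.267
```

```bash
python3 - <<'E'
from h import *
go((0.577,0.1607,0.252),np.radians(91.3),1);print(get_state()['wrist_torque'],get_state()['force'])
E
```

```text
from [0.5772 0.161  0.2532] rotleft/180deg [0.0009 0.0004 0.0008] maxrot row deg 0.2244469082329545
dr/row [0.0009 0.0004 0.0008]
translation rows: [[0.005, -0.005, 0.023]]
[0.0043889  0.04451266 0.08669303] [-0.14350121  0.90525017 -0.67962439]
```

Emit:
{"api": "send_rows", "payload": {
  "translation": [
    [0,0,-0.15],
    [0,0,-0.3],
    [0,0,-0.4],
    [0,0,-0.5],
    [0,0,-0.5],
    [0,0,-0.5],
    [0,0,0],
    [0,0,0]
  ],
  "dr": [
    [0,0,0],
    [0,0,0],
    [0,0,0],
    [0,0,0],
    [0,0,0],
    [0,0,0],
    [0,0,0],
    [0,0,0]
  ]
}}

```text
time: 3.65
tcp_pos: [0.576, 0.1602, 0.3713]
eef_rot: [0.039, -3.132, -0.0]
force: [-0.0, 0.2, -3.6]
finger_gap: 0.269
```

```bash
python3 - <<'E'
from h import *
s=get_state();print(s['force'],s['wrist_torque'],s['tcp_pos'])
go((0.50,-0.03,0.40),np.radians(90-13+1),6)
cv2.imwrite("pics/w3.png",optics.read_camera('wrist')[:,:,::-1])
E
```

```text
[-0.01204948  0.16147639 -3.61072403] [-0.0132933  -0.03097307  0.02370139] [0.57598363 0.16020988 0.37128179]
from [0.576  0.1602 0.3713] rotleft/180deg [-0.0003 -0.003   0.0746] maxrot row deg 2.2403670719095206
dr/row [-0.     -0.0005  0.0124]
translation rows: [[0.27, -0.627, -0.093], [0.245, -0.638, -0.094], [0.22, -0.647, -0.094], [0.194, -0.655, -0.095], [0.168, -0.662, -0.095], [0.142, -0.668, -0.095]]
```

View pics/w3.png

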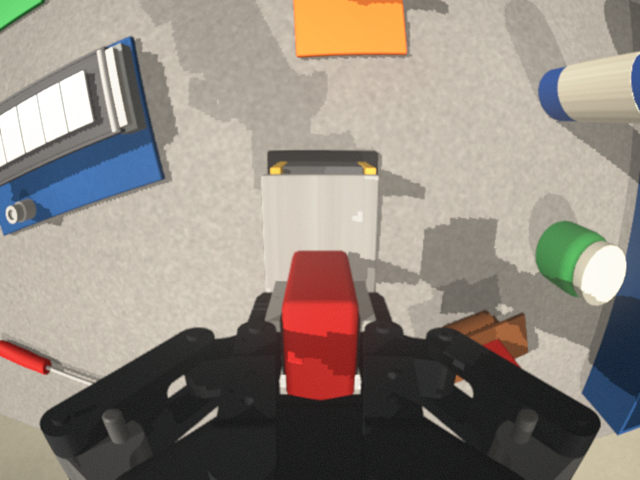

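```bash
python3 - <<'E'
from h import *
go((0.60,-0.15,0.40),np.radians(104.3),8)
E
```

```text
from [0.576  0.1602 0.3714] rotleft/180deg [ 0.0004 -0.0029 -0.0715] maxrot row deg 1.6096389719057844
dr/row [ 0.     -0.0004 -0.0089]
translation rows: [[-0.04, -0.777, -0.072], [-0.018, -0.778, -0.072], [0.004, -0.778, -0.072], [0.025, -0.777, -0.072], [0.047, -0.776, -0.072], [0.069, -0.775, -0.072], [0.09, -0.773, -0.072], [0.112, -0.77, -0.072]]
```

Emit:
{"api": "send_rows", "payload": {
  "translation": [
    [-0.04,-0.6,-0.15],
    [-0.02,-0.8,-0.1],
    [0,-0.85,-0.08],
    [0.02,-0.85,-0.08],
    [0.05,-0.85,-0.07],
    [0.07,-0.8,-0.07],
    [0.09,-0.8,-0.05],
    [0.11,-0.7,0],
    [0,0,0],
    [0,0,0]
  ],
  "dr": [
    [0,0,-0.009],
    [0,0,-0.009],
    [0,0,-0.009],
    [0,0,-0.009],
    [0,0,-0.009],
    [0,0,-0.009],
    [0,0,-0.009],
    [0,0,-0.008],
    [0,0,0],
    [0,0,0]
  ]
}}

```text
time: 4.7
tcp_pos: [0.6028, -0.163, 0.3815]
eef_rot: [0.404, -3.08, -0.011]
force: [0.1, -0.3, -3.8]
finger_gap: 0.265
```

```bash
python3 - <<'E'
from h import *
go((0.60,-0.15,0.40),np.radians(104.3),8)
i=optics.camera_info('wrist');np.save('w4.npy',i['extrinsics'])
im=optics.read_camera('wrist')[:,:,::-1]
cv2.imwrite("pics/w4.png",im)
E
```

```text
from [ 0.6028 -0.163   0.3815] rotleft/180deg [ 0.0036 -0.0107  0.0036] maxrot row deg 0.26662734237302466
dr/row [ 0.0005 -0.0013  0.0005]
translation rows: [[-0.0, 0.034, -0.046], [-0.0, 0.034, -0.046], [-0.0, 0.034, -0.046], [-0.0, 0.033, -0.046], [-0.001, 0.033, -0.046], [-0.001, 0.033, -0.046], [-0.001, 0.033, -0.046], [-0.001, 0.033, -0.046]]
```

View pics/w4.png

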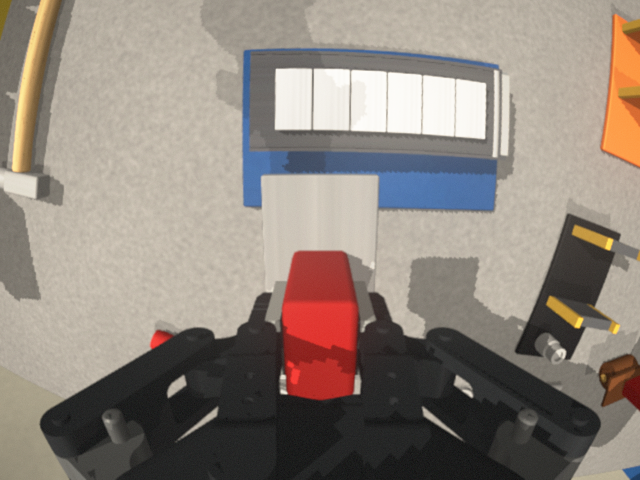

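```bash
python3 - <<'E'
import cv2
t=cv2.imread('pics/w4.png')
cv2.imwrite('pics/w4c.png',cv2.resize(t[40:220,235:515],(784,504),interpolation=cv2.INTER_CUBIC))
t=cv2.imread('pics/top0.png')
cv2.imwrite('pics/top0c.png',cv2.resize(t[210:295,310:420],(770,595),interpolation=cv2.INTER_CUBIC))
t=cv2.imread('pics/side0.png')
cv2.imwrite('pics/side0c.png',cv2.resize(t[185:265,290:370],(600,600),interpolation=cv2.INTER_CUBIC))
E
```

```text
(no output)
```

View pics/w4c.png

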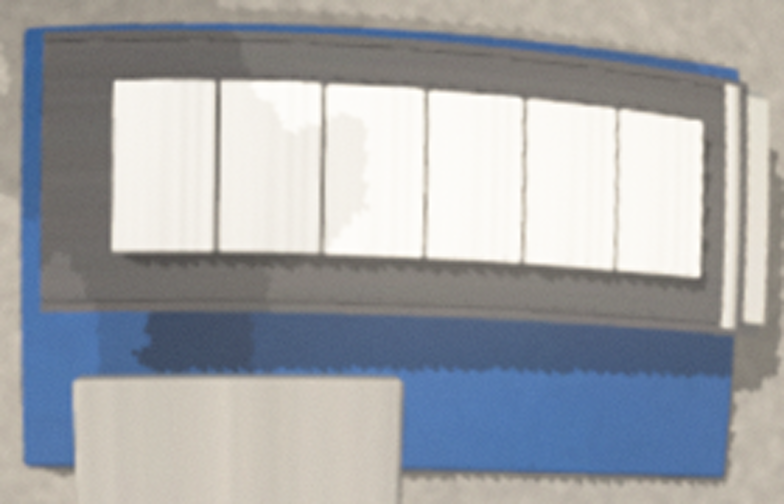

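View pics/top0c.png

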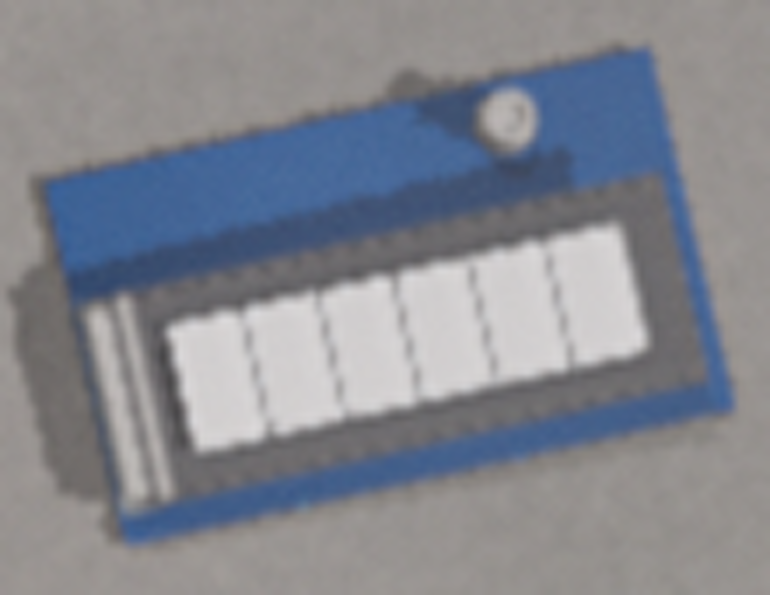

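View pics/side0c.png

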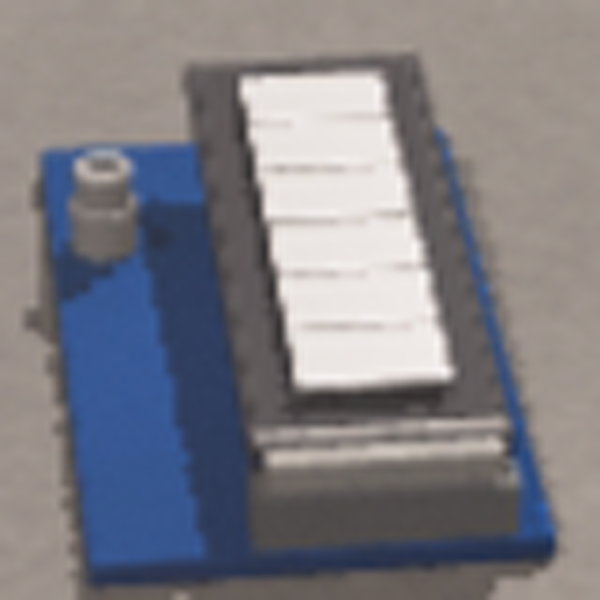

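```bash
cat > fit.py <<'E'
from h import *
from scipy.optimize import least_squares
iw=optics.camera_info('wrist');iw['extrinsics']=np.load('w4.npy')
I={'wrist':iw,'top':optics.camera_info('top'),'side':optics.camera_info('side')}
O={'wrist':(2.8,235,40,[(89.5,-25,113,79),(89.5,25,112,252),(-89.5,-25,703,121),(-89.5,25,699,277),(0,-25,425,90),(0,25,424,258)]),
'top':(7,310,210,[(-89.5,25,167,326),(-89.5,-25,196,453),(89.5,25,622,225),(89.5,-25,648,348)]),
'side':(7.5,290,185,[(-89.5,25,296,386),(-89.5,-25,453,378),(89.5,25,238,74),(89.5,-25,380,72)])}
def pt(q,x,y,h0=0.047):
    X,Y,th,dz,sl=q;x=x/1e3;y=y/1e3
    lx=-.105+(x+.105)*np.cos(sl);z=h0+dz+(x+.105)*np.sin(sl)
    c,s=np.cos(th),np.sin(th)
    return np.array([X+c*lx-s*y,Y+s*lx+c*y,z])
def res(q,cams):
    o=[]
    for n in cams:
        s,a,b,l=O[n]
        for x,y,u,v in l:
            o.append((proj(n,pt(q,x,y),I[n])-[(u+.5)/s-.5+a,(v+.5)/s-.5+b]))
    return np.ravel(o)
if __name__=='__main__':
    for cams in (('wrist','top'),('wrist','side'),('top','side'),('wrist','top','side'),('wrist',)):
        f=least_squares(res,[.4845,-.136,np.radians(-75.7),.008,.05],args=(cams,),loss='soft_l1')
        q=f.x;print(cams,q.round(4),'deg',np.degrees(q[2]).round(2),'rms',np.sqrt(np.mean(f.fun**2)).round(2),'pad0 z',pt(q,-75,0).round(4),'pad5',pt(q,75,0).round(4))
        if len(cams)==3: np.save('q.npy',q);print(f.fun.reshape(-1,2).round(1).tolist())
E
python3 fit.py
```

```text
('wrist', 'top') [ 0.4841 -0.1348 -1.3217  0.0029  0.0386] deg -75.73 rms 0.27 pad0 z [ 0.4656 -0.0621  0.0511] pad5 [ 0.5026 -0.2074  0.0569]
('wrist', 'side') [ 0.4839 -0.1347 -1.3213  0.0022  0.0418] deg -75.7 rms 0.42 pad0 z [ 0.4654 -0.062   0.0504] pad5 [ 0.5024 -0.2072  0.0567]
('top', 'side') [ 4.8300e-01 -1.3580e-01 -1.3228e+00  1.0000e-03  4.7300e-02] deg -75.79 rms 0.34 pad0 z [ 0.4646 -0.0631  0.0494] pad5 [ 0.5014 -0.2083  0.0565]
('wrist', 'top', 'side') [ 0.4839 -0.1348 -1.3214  0.0023  0.0417] deg -75.71 rms 0.4 pad0 z [ 0.4654 -0.062   0.0505] pad5 [ 0.5024 -0.2073  0.0568]
[[0.2, 0.2], [-0.2, -0.2], [-0.5, -0.3], [-0.0, 0.1], [0.4, -0.4], [-0.0, -0.3], [-0.2, 0.1], [-0.2, -0.0], [-0.8, -0.1], [-0.2, 0.3], [-0.7, -0.2], [-0.8, -0.3], [-0.6, 0.4], [-0.9, -0.3]]
('wrist',) [ 0.4841 -0.1347 -1.3217  0.0028  0.0382] deg -75.73 rms 0.23 pad0 z [ 0.4656 -0.062   0.0509] pad5 [ 0.5025 -0.2073  0.0567]
```

```bash
python3 - <<'E'
from fit import *
q=np.load('q.npy');p=pt(q,-76,0);print(p)
go(p+[0,0,.2402+.02],q[2]+np.pi,5)
E
```

```text
[ 0.46516841 -0.06108114  0.05048675]
from [ 0.6028 -0.1627  0.3812] rotleft/180deg [ 0.0035 -0.0109  0.0038] maxrot row deg 0.4355218599056644
dr/row [ 0.0007 -0.0022  0.0008]
translation rows: [[0.417, 0.532, 0.303], [0.42, 0.531, 0.299], [0.423, 0.531, 0.295], [0.427, 0.531, 0.29], [0.43, 0.53, 0.286]]
```

Emit:
{"api": "send_rows", "payload": {
  "translation": [
    [0.4,0.5,0.1],
    [0.42,0.53,0.2],
    [0.42,0.53,0.2],
    [0.42,0.53,0.3],
    [0.4,0.5,0.3],
    [0.1,0.1,0.1],
    [0,0,0],
    [0,0,0]
  ],
  "dr": [
    [0.001,-0.003,0.001],
    [0.001,-0.003,0.001],
    [0.001,-0.003,0.001],
    [0,-0.002,0],
    [0,0,0],
    [0,0,0],
    [0,0,0],
    [0,0,0]
  ]
}}

```text
time: 5.55
tcp_pos: [0.4563, -0.0488, 0.3159]
eef_rot: [0.411, -3.111, -0.008]
force: [-0.2, 0.4, -3.6]
finger_gap: 0.271
```

```bash
cat > st.py <<'E'
from fit import *
q=np.load('q.npy')
P,Q,s=pose();c,sn=np.cos(q[2]),np.sin(q[2])
b=P+Q.apply([0,0,.2402])  # drum bottom approx
d=b-[q[0],q[1],0];X=c*d[0]+sn*d[1];Y=-sn*d[0]+c*d[1]
h=pt(q,X*1e3,0)[2]
T=down(q[2]+np.pi)
print("t",round(s['time'],2),"stand X %.1f Y %.1f mm, gap to raised top %.1f mm"%(X*1e3,Y*1e3,(b[2]-h)*1e3),"rotleft",((Q.inv()*T).as_rotvec()/np.pi).round(4),"Fz+3.7=%.1f"%(s['force'][2]+3.7),"Fstand x %.1f y %.1f"%(c*s['force'][0]+sn*s['force'][1],-sn*s['force'][0]+c*s['force'][1]),"tq",s['wrist_torque'].round(2))
E
python3 st.py
```

```text
t 5.55 stand X -91.4 Y -6.4 mm, gap to raised top 25.8 mm rotleft [ 0.0017 -0.001   0.0041] Fz+3.7=0.1 Fstand x -0.5 y -0.1 tq [ 0.05 -0.04 -0.07]
```

Emit:
{"api": "send_rows", "payload": {
  "translation": [
    [-0.06,-0.14,0.1],
    [-0.06,-0.14,0.1],
    [0,0,0.08],
    [0,0,0],
    [0,0,0]
  ],
  "dr": [
    [0.001,-0.001,0.002],
    [0.001,0,0.002],
    [0,0,0],
    [0,0,0],
    [0,0,0]
  ]
}}

```text
time: 6.05
tcp_pos: [0.4701, -0.0635, 0.3013]
eef_rot: [-0.386, 3.115, -0.004]
force: [-0.8, -0.9, -3.9]
finger_gap: 0.271
```

```bash
python3 st.py; python3 - <<'E'
from h import *
cv2.imwrite("pics/s5.png",cv2.resize(optics.read_camera('side')[150:290,260:420,::-1],(686,600)))
E
python3 st.py
```

```text
t 6.05 stand X -71.7 Y 4.8 mm, gap to raised top 10.4 mm rotleft [-0.0009  0.0008 -0.0009] Fz+3.7=-0.2 Fstand x 0.7 y -1.0 tq [-0.01 -0.    0.01]
t 6.1 stand X -71.8 Y 4.7 mm, gap to raised top 10.4 mm rotleft [-0.0009  0.0008 -0.0008] Fz+3.7=0.2 Fstand x 0.2 y -0.4 tq [ 0.03 -0.    0.  ]
```

View pics/s5.png

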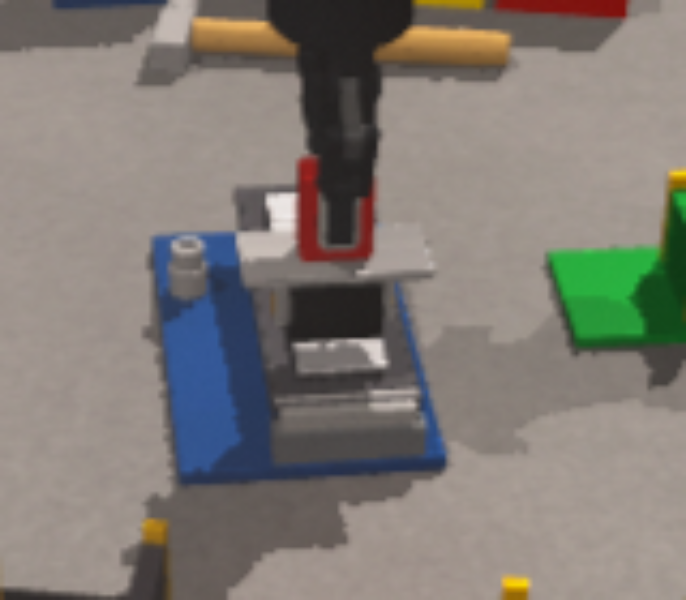

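Emit:
{"api": "send_rows", "payload": {
  "translation": [
    [0.07,0,0.1],
    [0,0,0],
    [0,0,0]
  ],
  "dr": [
    [-0.0005,0.0005,0],
    [0,0,0],
    [0,0,0]
  ]
}}

```text
time: 6.4
tcp_pos: [0.4663, -0.0645, 0.2959]
eef_rot: [-0.386, 3.117, -0.001]
force: [0.7, -0.4, -3.7]
finger_gap: 0.271
```

```bash
python3 st.py
```

```text
t 6.4 stand X -72.2 Y 0.4 mm, gap to raised top 5.0 mm rotleft [-0.0003  0.0002 -0.0009] Fz+3.7=-0.0 Fstand x 0.5 y 0.6 tq [ 0.02 -0.05  0.03]
```

Emit:
{"api": "send_rows", "payload": {
  "translation": [
    [0,0,0.03],
    [0,0,0.03],
    [0,0,0.02]
  ],
  "dr": [
    [0,0,-0.0005],
    [0,0,0],
    [0,0,0]
  ]
}}

```text
time: 6.7
tcp_pos: [0.4662, -0.0643, 0.292]
eef_rot: [-0.389, 3.116, -0.002]
force: [0.4, 0.7, -3.4]
finger_gap: 0.268
```

```bash
python3 st.py
```

```text
t 6.7 stand X -72.3 Y 0.5 mm, gap to raised top 1.2 mm rotleft [-0.0004  0.0004 -0.0002] Fz+3.7=0.3 Fstand x -0.6 y 0.5 tq [0.01 0.01 0.01]
```

Emit:
{"api": "send_rows", "payload": {
  "translation": [
    [0,0,0.02],
    [0,0,0.02]
  ],
  "dr": [
    [0,0,0],
    [0,0,0]
  ]
}}

```text
time: 6.9
tcp_pos: [0.4663, -0.0642, 0.2905]
eef_rot: [-0.39, 3.115, -0.002]
force: [-2.4, -0.4, 3.8]
finger_gap: 0.271
```

```bash
python3 st.py
```

```text
t 6.9 stand X -72.3 Y 0.8 mm, gap to raised top -0.3 mm rotleft [-0.0005  0.0007 -0.0002] Fz+3.7=7.5 Fstand x -0.2 y -2.4 tq [ 0.03  0.64 -0.03]
```

Emit:
{"api": "send_rows", "payload": {
  "translation": [
    [0.005,0,0.03],
    [0,0,0.03]
  ],
  "dr": [
    [0,0,0],
    [0,0,0]
  ]
}}

```text
time: 7.1
tcp_pos: [0.466, -0.0644, 0.2894]
eef_rot: [-0.389, 3.113, -0.004]
force: [-4.0, -0.8, 6.0]
finger_gap: 0.268
```

```bash
python3 st.py
```

```text
t 7.1 stand X -71.9 Y 0.9 mm, gap to raised top -1.4 mm rotleft [-0.001   0.0012 -0.0002] Fz+3.7=9.7 Fstand x -0.3 y -4.1 tq [-0.06  1.06 -0.03]
```

Emit:
{"api": "send_rows", "payload": {
  "translation": [
    [0.02,0,0.035],
    [0.01,0,0.035]
  ],
  "dr": [
    [0,0.001,0],
    [0,0,0]
  ]
}}

```text
time: 7.3
tcp_pos: [0.4655, -0.0648, 0.2885]
eef_rot: [-0.389, 3.111, -0.006]
force: [-2.8, -0.4, 7.6]
finger_gap: 0.267
```

```bash
python3 st.py
```

```text
t 7.3 stand X -71.2 Y 0.9 mm, gap to raised top -2.4 mm rotleft [-0.0015  0.0019 -0.0002] Fz+3.7=11.3 Fstand x -0.3 y -2.8 tq [-0.01  0.7   0.02]
```

Emit:
{"api": "send_rows", "payload": {
  "translation": [
    [0.01,0,0.04],
    [0.01,0,0.04],
    [0.01,0,0.04]
  ],
  "dr": [
    [-0.001,0.002,0],
    [-0.001,0.002,0],
    [-0.001,0.002,0]
  ]
}}

```text
time: 7.6
tcp_pos: [0.4668, -0.0653, 0.2872]
eef_rot: [0.39, -3.116, -0.002]
force: [0.6, 1.3, 5.6]
finger_gap: 0.266
```

```bash
python3 st.py
```

```text
t 7.6 stand X -71.9 Y 0.4 mm, gap to raised top -3.7 mm rotleft [ 0.0005 -0.0002 -0.0001] Fz+3.7=9.3 Fstand x -1.1 y 0.9 tq [ 0.38 -0.2  -0.08]
```

Emit:
{"api": "send_rows", "payload": {
  "translation": [
    [0,-0.02,0.045],
    [0,-0.04,0.045],
    [0,-0.04,0.045]
  ],
  "dr": [
    [0,0,0],
    [0,0,0],
    [0,0,0]
  ]
}}

```text
time: 7.9
tcp_pos: [0.4672, -0.0685, 0.2867]
eef_rot: [-0.392, 3.113, 0.012]
force: [-9.4, 4.1, 18.7]
finger_gap: 0.266
```

```bash
python3 st.py
```

```text
t 7.9 stand X -70.0 Y 1.2 mm, gap to raised top -4.2 mm rotleft [0.0022 0.0015 0.0004] Fz+3.7=22.4 Fstand x -6.3 y -8.1 tq [ 1.25  2.38 -0.  ]
```

Emit:
{"api": "send_rows", "payload": {
  "translation": [
    [0.02,-0.04,0.02],
    [0.02,-0.04,0.02]
  ],
  "dr": [
    [0.002,0.002,0],
    [0.001,0.001,0]
  ]
}}

```text
time: 8.1
tcp_pos: [0.4672, -0.0718, 0.2881]
eef_rot: [-0.394, 3.113, 0.002]
force: [1.2, 3.2, 4.3]
finger_gap: 0.271
```

```bash
python3 st.py
```

```text
t 8.1 stand X -65.4 Y 0.2 mm, gap to raised top -3.0 mm rotleft [0.0003 0.0012 0.0008] Fz+3.7=8.0 Fstand x -2.8 y 1.9 tq [ 0.83 -0.36 -0.03]
```

Emit:
{"api": "send_rows", "payload": {
  "translation": [
    [0,-0.02,0.045],
    [0,-0.02,0.045],
    [0,-0.02,0.045]
  ],
  "dr": [
    [0,0.001,0],
    [0,0,0],
    [0,0,0]
  ]
}}

```text
time: 8.4
tcp_pos: [0.4682, -0.0742, 0.287]
eef_rot: [-0.395, 3.11, 0.002]
force: [-9.0, -0.5, 21.5]
finger_gap: 0.267
```

```bash
python3 st.py
```

```text
t 8.4 stand X -62.6 Y 1.4 mm, gap to raised top -4.3 mm rotleft [0.0001 0.0022 0.001 ] Fz+3.7=25.2 Fstand x -1.7 y -8.8 tq [ 0.16  2.24 -0.03]
```

Emit:
{"api": "send_rows", "payload": {
  "translation": [
    [0,-0.03,0.02],
    [0,-0.03,0.025],
    [0,-0.03,0.025]
  ],
  "dr": [
    [0,0.003,0.001],
    [0,0.002,0],
    [0,0.002,0]
  ]
}}

```text
time: 8.7
tcp_pos: [0.4712, -0.079, 0.2874]
eef_rot: [0.39, -3.111, 0.006]
force: [0.3, 0.9, 9.6]
finger_gap: 0.262
```

```bash
python3 st.py
```

```text
t 8.7 stand X -56.5 Y -0.1 mm, gap to raised top -4.1 mm rotleft [-0.001 -0.002  0.   ] Fz+3.7=13.3 Fstand x -0.8 y 0.5 tq [ 0.33 -0.15  0.04]
```

Emit:
{"api": "send_rows", "payload": {
  "translation": [
    [0,-0.03,0.03],
    [0,-0.03,0.03],
    [0,-0.03,0.03]
  ],
  "dr": [
    [0,0,0],
    [0,0.001,0],
    [0,0.001,0]
  ]
}}

```text
time: 9.0
tcp_pos: [0.4732, -0.0842, 0.2877]
eef_rot: [0.39, -3.11, 0.014]
force: [-2.3, 0.4, 13.0]
finger_gap: 0.27
```

```bash
python3 st.py
```

```text
t 9.0 stand X -49.8 Y 0.2 mm, gap to raised top -4.1 mm rotleft [-0.0025 -0.0025 -0.    ] Fz+3.7=16.7 Fstand x -1.0 y -2.1 tq [ 0.18  0.59 -0.01]
```

Emit:
{"api": "send_rows", "payload": {
  "translation": [
    [0,-0.03,0.028],
    [0,-0.03,0.028],
    [0,-0.03,0.028],
    [0,-0.03,0.028]
  ],
  "dr": [
    [-0.001,0.0005,0],
    [-0.001,0.0005,0],
    [0,0.0005,0],
    [0,0.001,0]
  ]
}}

```text
time: 9.4
tcp_pos: [0.4755, -0.0913, 0.288]
eef_rot: [0.389, -3.108, 0.014]
force: [-2.0, 0.6, 12.1]
finger_gap: 0.268
```

```bash
python3 st.py
```

```text
t 9.4 stand X -42.4 Y 0.1 mm, gap to raised top -4.1 mm rotleft [-0.0024 -0.0032 -0.0001] Fz+3.7=15.8 Fstand x -1.0 y -1.8 tq [0.23 0.52 0.01]
```

Emit:
{"api": "send_rows", "payload": {
  "translation": [
    [0.003,-0.03,0.03],
    [0.003,-0.03,0.032],
    [0.003,-0.03,0.032],
    [0.003,-0.03,0.032]
  ],
  "dr": [
    [-0.001,0,0],
    [-0.001,0,0],
    [0,0,0],
    [0,0,0]
  ]
}}

```text
time: 9.8
tcp_pos: [0.4757, -0.0963, 0.2881]
eef_rot: [0.392, -3.112, -0.004]
force: [-6.8, 5.4, 16.6]
finger_gap: 0.267
```

```bash
python3 st.py
```

```text
t 9.8 stand X -40.1 Y 0.5 mm, gap to raised top -4.1 mm rotleft [ 0.0011 -0.0014  0.0003] Fz+3.7=20.3 Fstand x -6.9 y -5.2 tq [1.33 1.41 0.02]
```

Emit:
{"api": "send_rows", "payload": {
  "translation": [
    [0.003,-0.03,0.02],
    [0.003,-0.03,0.022],
    [0.003,-0.03,0.022]
  ],
  "dr": [
    [0.001,0.001,0],
    [0.001,0.001,0],
    [0,0.001,0]
  ]
}}

```text
time: 10.1
tcp_pos: [0.4767, -0.0993, 0.2884]
eef_rot: [0.394, -3.109, -0.003]
force: [-1.0, 3.2, 9.6]
finger_gap: 0.274
```

```bash
python3 st.py
```

```text
t 10.1 stand X -36.7 Y 0.1 mm, gap to raised top -3.9 mm rotleft [ 0.0008 -0.0022  0.0009] Fz+3.7=13.3 Fstand x -3.3 y -0.1 tq [1.01 0.28 0.04]
```

Emit:
{"api": "send_rows", "payload": {
  "translation": [
    [0.003,-0.025,0.03],
    [0.003,-0.025,0.03],
    [0.003,-0.025,0.03]
  ],
  "dr": [
    [0,0,0],
    [0,0,0.0005],
    [0,0,0.0005]
  ]
}}

```text
time: 10.4
tcp_pos: [0.4771, -0.1027, 0.2884]
eef_rot: [0.391, -3.114, -0.003]
force: [-4.3, 0.7, 14.9]
finger_gap: 0.267
```

```bash
python3 st.py
```

```text
t 10.4 stand X -33.3 Y 0.6 mm, gap to raised top -4.0 mm rotleft [ 0.0008 -0.001   0.0002] Fz+3.7=18.6 Fstand x -1.7 y -4.0 tq [0.43 1.12 0.03]
```

Emit:
{"api": "send_rows", "payload": {
  "translation": [
    [0.004,-0.03,0.026],
    [0.004,-0.03,0.026],
    [0.004,-0.03,0.026],
    [0.004,-0.03,0.026]
  ],
  "dr": [
    [0,0.001,0],
    [0,0.001,0],
    [0,0,0],
    [0,0,0]
  ]
}}

```text
time: 10.8
tcp_pos: [0.4789, -0.1096, 0.2888]
eef_rot: [0.392, -3.115, 0.005]
force: [-4.0, 0.5, 14.3]
finger_gap: 0.274
```

```bash
python3 st.py
```

```text
t 10.8 stand X -25.0 Y 0.6 mm, gap to raised top -4.0 mm rotleft [-0.0009 -0.0009  0.0003] Fz+3.7=18.0 Fstand x -1.5 y -3.7 tq [0.14 1.05 0.01]
```

Emit:
{"api": "send_rows", "payload": {
  "translation": [
    [0.005,-0.03,0.026],
    [0.005,-0.03,0.026],
    [0.005,-0.03,0.026],
    [0.005,-0.03,0.026],
    [0.005,-0.03,0.026]
  ],
  "dr": [
    [0,0.001,0],
    [0,0.001,0],
    [0,0,0],
    [0,0,0],
    [0,0,0]
  ]
}}

```text
time: 11.3
tcp_pos: [0.4809, -0.1188, 0.2893]
eef_rot: [0.392, -3.117, 0.018]
force: [-3.8, 0.3, 12.3]
finger_gap: 0.267
```

```bash
python3 st.py
```

```text
t 11.3 stand X -13.6 Y 0.6 mm, gap to raised top -4.0 mm rotleft [-0.0035 -0.0005  0.0004] Fz+3.7=16.0 Fstand x -1.2 y -3.6 tq [0.1  0.89 0.07]
```

Emit:
{"api": "send_rows", "payload": {
  "translation": [
    [0.005,-0.03,0.028],
    [0.005,-0.03,0.028],
    [0.005,-0.03,0.028],
    [0.005,-0.03,0.028]
  ],
  "dr": [
    [-0.001,0.0005,0],
    [-0.001,0.0005,0],
    [0,0,0],
    [0,0,0]
  ]
}}

```text
time: 11.7
tcp_pos: [0.4814, -0.124, 0.2894]
eef_rot: [-0.395, 3.114, -0.002]
force: [-5.7, 4.9, 14.9]
finger_gap: 0.267
```

```bash
python3 st.py
```

```text
t 11.7 stand X -10.7 Y 0.7 mm, gap to raised top -4.0 mm rotleft [-0.0004  0.0006  0.0009] Fz+3.7=18.6 Fstand x -6.1 y -4.3 tq [1.46 1.26 0.07]
```

Emit:
{"api": "send_rows", "payload": {
  "translation": [
    [0.004,-0.03,0.022],
    [0.004,-0.03,0.022],
    [0.004,-0.025,0.025],
    [0.004,-0.025,0.025]
  ],
  "dr": [
    [0.001,0.001,0],
    [0.001,0.001,0],
    [0,0.001,0],
    [0,0,0.0005]
  ]
}}

```text
time: 12.1
tcp_pos: [0.4825, -0.1275, 0.2896]
eef_rot: [-0.397, 3.115, -0.001]
force: [-4.1, 3.7, 13.5]
finger_gap: 0.271
```

```bash
python3 st.py
```

```text
t 12.1 stand X -7.3 Y 0.7 mm, gap to raised top -3.9 mm rotleft [-0.0002  0.0004  0.0012] Fz+3.7=17.2 Fstand x -4.6 y -3.1 tq [0.87 1.15 0.02]
```

Emit:
{"api": "send_rows", "payload": {
  "translation": [
    [0.005,-0.03,0.026],
    [0.005,-0.03,0.026],
    [0.005,-0.03,0.026],
    [0.005,-0.03,0.026]
  ],
  "dr": [
    [0,0.001,0.001],
    [0,0.001,0],
    [0,0,0.0005],
    [0,0,0]
  ]
}}

```text
time: 12.5
tcp_pos: [0.4838, -0.1331, 0.2898]
eef_rot: [-0.391, 3.115, -0.001]
force: [-3.2, 0.8, 12.1]
finger_gap: 0.27
```

```bash
python3 st.py
```

```text
t 12.5 stand X -1.4 Y 0.8 mm, gap to raised top -3.9 mm rotleft [-0.0003  0.0007  0.0002] Fz+3.7=15.8 Fstand x -1.6 y -2.9 tq [0.18 0.93 0.09]
```

Emit:
{"api": "send_rows", "payload": {
  "translation": [
    [0.006,-0.03,0.027],
    [0.006,-0.03,0.027],
    [0.006,-0.03,0.027],
    [0.006,-0.03,0.027],
    [0.006,-0.03,0.027]
  ],
  "dr": [
    [0,0.001,0],
    [0,0.001,0],
    [-0.0005,0.001,0],
    [-0.0005,0,0],
    [-0.0005,0,0]
  ]
}}

```text
time: 13.0
tcp_pos: [0.4862, -0.1422, 0.2903]
eef_rot: [-0.392, 3.114, -0.007]
force: [-3.7, -0.0, 12.4]
finger_gap: 0.272
```

```bash
python3 st.py
```

```text
t 13.0 stand X 9.0 Y 0.9 mm, gap to raised top -3.9 mm rotleft [-0.0015  0.0007  0.0003] Fz+3.7=16.1 Fstand x -0.9 y -3.6 tq [0.08 0.88 0.05]
```

Emit:
{"api": "send_rows", "payload": {
  "translation": [
    [0.006,-0.03,0.028],
    [0.006,-0.03,0.028],
    [0.006,-0.03,0.028],
    [0.006,-0.03,0.028],
    [0.006,-0.03,0.028]
  ],
  "dr": [
    [-0.001,0.001,0],
    [-0.001,0.001,0],
    [-0.0005,0.001,0],
    [0,0,0],
    [0,0,0]
  ]
}}

```text
time: 13.5
tcp_pos: [0.4885, -0.1513, 0.2907]
eef_rot: [-0.392, 3.114, -0.006]
force: [-4.1, 5.0, 15.6]
finger_gap: 0.266
```

```bash
python3 st.py
```

```text
t 13.5 stand X 18.1 Y 0.9 mm, gap to raised top -3.9 mm rotleft [-0.0013  0.0007  0.0004] Fz+3.7=19.3 Fstand x -5.8 y -2.8 tq [1.4  1.29 0.03]
```

Emit:
{"api": "send_rows", "payload": {
  "translation": [
    [0.004,-0.03,0.022],
    [0.004,-0.03,0.022],
    [0.004,-0.025,0.025],
    [0.004,-0.025,0.025],
    [0.004,-0.025,0.025]
  ],
  "dr": [
    [0.001,0.001,0],
    [0.001,0.001,0],
    [0,0.001,0],
    [0,0,0.0005],
    [0,0,0.0005]
  ]
}}

```text
time: 14.0
tcp_pos: [0.4895, -0.1554, 0.2909]
eef_rot: [-0.392, 3.114, -0.001]
force: [-3.1, 4.5, 13.1]
finger_gap: 0.27
```

```bash
python3 st.py
```

```text
t 14.0 stand X 21.6 Y 1.0 mm, gap to raised top -3.8 mm rotleft [-0.0003  0.0009  0.0004] Fz+3.7=16.8 Fstand x -5.1 y -1.9 tq [1.06 1.13 0.02]
```

Emit:
{"api": "send_rows", "payload": {
  "translation": [
    [0.006,-0.03,0.026],
    [0.006,-0.03,0.026],
    [0.006,-0.03,0.026],
    [0.006,-0.03,0.026],
    [0.006,-0.03,0.026]
  ],
  "dr": [
    [0,0.001,0.0005],
    [0,0.001,0],
    [0,0,0],
    [0,0,0],
    [0,0,0]
  ]
}}

```text
time: 14.5
tcp_pos: [0.4906, -0.1621, 0.2912]
eef_rot: [-0.393, 3.112, 0.0]
force: [-2.3, 1.4, 11.7]
finger_gap: 0.27
```

```bash
python3 st.py
```

```text
t 14.5 stand X 28.3 Y 1.0 mm, gap to raised top -3.8 mm rotleft [-0.0002  0.0017  0.0005] Fz+3.7=15.4 Fstand x -1.9 y -1.8 tq [0.3  0.81 0.01]
```

Emit:
{"api": "send_rows", "payload": {
  "translation": [
    [0.006,-0.03,0.028],
    [0.006,-0.03,0.028],
    [0.006,-0.03,0.028],
    [0.006,-0.03,0.028],
    [0.006,-0.03,0.028],
    [0.006,-0.03,0.028]
  ],
  "dr": [
    [0,0.001,0],
    [0,0.001,0],
    [-0.0005,0.001,0],
    [-0.0005,0.001,0],
    [-0.0005,0,0],
    [-0.0005,0,0]
  ]
}}

```text
time: 15.1
tcp_pos: [0.4937, -0.1733, 0.2918]
eef_rot: [-0.393, 3.112, -0.008]
force: [-3.6, 0.5, 12.2]
finger_gap: 0.27
```

```bash
python3 st.py
```

```text
t 15.1 stand X 41.1 Y 1.0 mm, gap to raised top -3.8 mm rotleft [-0.0018  0.0014  0.0005] Fz+3.7=15.9 Fstand x -1.4 y -3.3 tq [0.11 0.91 0.09]
```

Emit:
{"api": "send_rows", "payload": {
  "translation": [
    [0.006,-0.03,0.028],
    [0.006,-0.03,0.028],
    [0.006,-0.03,0.028],
    [0.006,-0.03,0.028]
  ],
  "dr": [
    [-0.001,0.001,0],
    [-0.0005,0.001,0],
    [0,0.001,0],
    [0,0,0]
  ]
}}

```text
time: 15.5
tcp_pos: [0.4958, -0.1806, 0.2921]
eef_rot: [-0.393, 3.113, -0.01]
force: [-5.2, 4.7, 14.0]
finger_gap: 0.267
```

```bash
python3 st.py
```

```text
t 15.5 stand X 48.9 Y 1.0 mm, gap to raised top -3.8 mm rotleft [-0.0021  0.0011  0.0005] Fz+3.7=17.7 Fstand x -5.8 y -3.8 tq [1.43 1.15 0.  ]
```

Emit:
{"api": "send_rows", "payload": {
  "translation": [
    [0.004,-0.03,0.023],
    [0.004,-0.03,0.023],
    [0.004,-0.027,0.025],
    [0.004,-0.027,0.025],
    [0.004,-0.027,0.025]
  ],
  "dr": [
    [0.0005,0.001,0],
    [0.0005,0.001,0],
    [0,0.001,0],
    [0,0,0.0005],
    [0,0,0.0005]
  ]
}}

```text
time: 16.0
tcp_pos: [0.497, -0.1854, 0.2923]
eef_rot: [-0.392, 3.113, -0.004]
force: [-3.1, 3.8, 13.0]
finger_gap: 0.268
```

```bash
python3 st.py
```

```text
t 16.0 stand X 53.1 Y 1.1 mm, gap to raised top -3.8 mm rotleft [-0.001   0.0012  0.0004] Fz+3.7=16.7 Fstand x -4.5 y -2.0 tq [0.94 1.03 0.01]
```

Emit:
{"api": "send_rows", "payload": {
  "translation": [
    [0.006,-0.03,0.026],
    [0.006,-0.03,0.026],
    [0.006,-0.03,0.026],
    [0.006,-0.03,0.026],
    [0.006,-0.03,0.026]
  ],
  "dr": [
    [0,0.001,0.0005],
    [0,0.001,0],
    [0,0.001,0],
    [0,0,0],
    [0,0,0]
  ]
}}

```text
time: 16.5
tcp_pos: [0.499, -0.1932, 0.2926]
eef_rot: [-0.392, 3.112, -0.01]
force: [-3.6, 0.4, 11.6]
finger_gap: 0.272
```

```bash
python3 st.py
```

```text
t 16.5 stand X 62.0 Y 1.1 mm, gap to raised top -3.8 mm rotleft [-0.0023  0.0012  0.0003] Fz+3.7=15.3 Fstand x -1.3 y -3.4 tq [ 0.08  0.69 -0.05]
```

Emit:
{"api": "send_rows", "payload": {
  "translation": [
    [0.006,-0.03,0.028],
    [0.006,-0.03,0.028],
    [0.006,-0.03,0.028],
    [0.006,-0.03,0.028],
    [0.006,-0.02,0.028],
    [0.006,-0.01,0.028]
  ],
  "dr": [
    [-0.001,0.001,0],
    [-0.001,0.001,0],
    [0,0.001,0],
    [0,0,0],
    [0,0,0],
    [0,0,0]
  ]
}}

```text
time: 17.1
tcp_pos: [0.5014, -0.2034, 0.2932]
eef_rot: [-0.391, 3.111, -0.02]
force: [-2.7, 0.3, 11.1]
finger_gap: 0.268
```

```bash
python3 st.py
```

```text
t 17.1 stand X 74.0 Y 1.1 mm, gap to raised top -3.7 mm rotleft [-0.0042  0.0014  0.0002] Fz+3.7=14.8 Fstand x -1.0 y -2.5 tq [0.14 0.74 0.  ]
```

Emit:
{"api": "send_rows", "payload": {
  "translation": [
    [0.004,-0.02,0.03],
    [0.004,-0.02,0.03],
    [0.004,-0.01,0.03],
    [0,0,0.028],
    [0,0.01,0.028],
    [0,0.02,0.028],
    [0,0.03,0.028]
  ],
  "dr": [
    [-0.001,0.001,0],
    [-0.001,0.0005,0],
    [-0.001,0,0],
    [-0.001,0,0],
    [0,0,0],
    [0,0,0],
    [0,0,0]
  ]
}}

```text
time: 17.8
tcp_pos: [0.5018, -0.2064, 0.2934]
eef_rot: [-0.389, 3.109, -0.025]
force: [-2.7, -0.5, 11.5]
finger_gap: 0.266
```

```bash
python3 st.py
```

```text
t 17.8 stand X 77.9 Y 1.2 mm, gap to raised top -3.7 mm rotleft [-0.0055  0.0021 -0.0002] Fz+3.7=15.2 Fstand x -0.1 y -2.7 tq [-0.21  0.75  0.02]
```

Emit:
{"api": "send_rows", "payload": {
  "translation": [
    [0.004,0.03,0.03],
    [0.004,0.04,0.03],
    [0.004,0.04,0.03],
    [0.004,0.04,0.03],
    [0.004,0.04,0.03]
  ],
  "dr": [
    [-0.002,0.001,0],
    [-0.002,0.001,0],
    [-0.002,0.001,0],
    [-0.001,0,0],
    [-0.001,0,0]
  ]
}}

```text
time: 18.3
tcp_pos: [0.5005, -0.1998, 0.293]
eef_rot: [-0.388, 3.112, -0.007]
force: [-2.5, -1.2, 11.7]
finger_gap: 0.269
```

```bash
python3 st.py
```

```text
t 18.3 stand X 68.3 Y 1.2 mm, gap to raised top -3.7 mm rotleft [-0.0016  0.0016 -0.0004] Fz+3.7=15.4 Fstand x 0.5 y -2.7 tq [-0.13  0.82  0.04]
```

Steady. Return pass at about 15 N, slightly faster.

Emit:
{"api": "send_rows", "payload": {
  "translation": [
    [0.004,0.05,0.03],
    [0.004,0.05,0.03],
    [0.004,0.05,0.03],
    [0.004,0.05,0.03],
    [0.004,0.05,0.03],
    [0.004,0.05,0.03]
  ],
  "dr": [
    [0,0.001,0],
    [0,0.001,0],
    [0,0.001,0],
    [0.0005,0,0],
    [0.0005,0,0],
    [0,0,0]
  ]
}}

```text
time: 18.9
tcp_pos: [0.4978, -0.1884, 0.2925]
eef_rot: [-0.386, 3.11, -0.038]
force: [-3.8, -0.9, 11.5]
finger_gap: 0.271
```

```bash
python3 st.py
```

```text
t 18.9 stand X 61.3 Y 1.2 mm, gap to raised top -3.8 mm rotleft [-0.0079  0.0013 -0.0007] Fz+3.7=15.2 Fstand x -0.1 y -3.9 tq [-0.23  0.79  0.02]
```

Emit:
{"api": "send_rows", "payload": {
  "translation": [
    [0.004,0.04,0.03],
    [0.004,0.04,0.03],
    [0.004,0.04,0.03],
    [0.004,0.04,0.03],
    [0.004,0.04,0.03],
    [0.004,0.04,0.03]
  ],
  "dr": [
    [-0.002,0.001,0],
    [-0.002,0.001,0],
    [-0.002,0.001,0],
    [-0.002,0,0],
    [-0.001,0,0],
    [-0.001,0,0]
  ]
}}

```text
time: 19.5
tcp_pos: [0.4958, -0.1797, 0.2921]
eef_rot: [-0.385, 3.113, -0.013]
force: [-4.2, -1.0, 11.1]
finger_gap: 0.268
```

```bash
python3 st.py
```

```text
t 19.5 stand X 48.7 Y 1.2 mm, gap to raised top -3.8 mm rotleft [-0.0029  0.0011 -0.0011] Fz+3.7=14.8 Fstand x -0.1 y -4.3 tq [-0.13  0.79  0.05]
```

Emit:
{"api": "send_rows", "payload": {
  "translation": [
    [0.006,0.05,0.03],
    [0.006,0.05,0.03],
    [0.006,0.05,0.03],
    [0.006,0.05,0.03],
    [0.006,0.05,0.03],
    [0.006,0.05,0.03],
    [0.006,0.05,0.03],
    [0.006,0.05,0.03]
  ],
  "dr": [
    [-0.0015,0.001,-0.001],
    [-0.0015,0.001,0],
    [-0.001,0.001,0],
    [-0.001,0,0],
    [-0.001,0,0],
    [-0.001,0,0],
    [-0.001,0,0],
    [-0.001,0,0]
  ]
}}

```text
time: 20.3
tcp_pos: [0.4913, -0.1643, 0.2913]
eef_rot: [-0.387, 3.112, 0.0]
force: [-2.3, -0.3, 10.9]
finger_gap: 0.272
```

```bash
python3 st.py
```

```text
t 20.3 stand X 30.6 Y 1.2 mm, gap to raised top -3.9 mm rotleft [-0.0001  0.0018 -0.0007] Fz+3.7=14.6 Fstand x -0.3 y -2.3 tq [-0.16  0.66 -0.01]
```

Emit:
{"api": "send_rows", "payload": {
  "translation": [
    [0.006,0.05,0.03],
    [0.006,0.05,0.03],
    [0.006,0.05,0.03],
    [0.006,0.05,0.03],
    [0.006,0.05,0.03],
    [0.006,0.05,0.03],
    [0.006,0.05,0.03],
    [0.006,0.05,0.03],
    [0.006,0.05,0.03],
    [0.006,0.05,0.03]
  ],
  "dr": [
    [-0.0005,0.001,-0.001],
    [-0.0005,0.001,0],
    [-0.0005,0.001,0],
    [-0.001,0,0],
    [-0.001,0,0],
    [-0.001,0,0],
    [-0.001,0,0],
    [-0.001,0,0],
    [-0.001,0,0],
    [-0.001,0,0]
  ]
}}

```text
time: 21.3
tcp_pos: [0.4853, -0.1448, 0.2904]
eef_rot: [-0.387, 3.108, 0.004]
force: [-3.1, -0.8, 11.8]
finger_gap: 0.266
```

```bash
python3 st.py
```

```text
t 21.3 stand X 9.8 Y 1.3 mm, gap to raised top -3.9 mm rotleft [ 0.0004  0.0032 -0.0006] Fz+3.7=15.5 Fstand x -0.0 y -3.2 tq [-0.16  0.77  0.02]
```

Emit:
{"api": "send_rows", "payload": {
  "translation": [
    [0.006,0.05,0.029],
    [0.006,0.05,0.029],
    [0.006,0.05,0.029],
    [0.006,0.05,0.029],
    [0.006,0.05,0.029],
    [0.006,0.05,0.029],
    [0.006,0.05,0.029],
    [0.006,0.05,0.029],
    [0.006,0.05,0.029],
    [0.006,0.05,0.029]
  ],
  "dr": [
    [0,0.002,-0.001],
    [0,0.002,0],
    [-0.0005,0.001,0],
    [-0.001,0.001,0],
    [-0.001,0.001,0],
    [-0.001,0,0],
    [-0.001,0,0],
    [-0.001,0,0],
    [-0.001,0,0],
    [-0.001,0,0]
  ]
}}

```text
time: 22.3
tcp_pos: [0.4811, -0.1248, 0.2895]
eef_rot: [-0.389, 3.111, 0.004]
force: [-2.1, -0.0, 11.5]
finger_gap: 0.265
```

```bash
python3 st.py
```

```text
t 22.3 stand X -10.8 Y 1.2 mm, gap to raised top -3.9 mm rotleft [ 0.0006  0.0021 -0.0002] Fz+3.7=15.2 Fstand x -0.5 y -2.1 tq [-0.13  0.78  0.03]
```

Emit:
{"api": "send_rows", "payload": {
  "translation": [
    [0.006,0.05,0.029],
    [0.006,0.05,0.029],
    [0.006,0.05,0.029],
    [0.006,0.05,0.029],
    [0.006,0.05,0.029],
    [0.006,0.05,0.029],
    [0.006,0.05,0.029],
    [0.006,0.05,0.029],
    [0.006,0.05,0.029],
    [0.006,0.05,0.029]
  ],
  "dr": [
    [0,0.002,0],
    [0,0.001,0],
    [-0.0005,0.001,0],
    [-0.001,0.001,0],
    [-0.001,0.001,0],
    [-0.001,0,0],
    [-0.001,0,0],
    [-0.001,0,0],
    [-0.001,0,0],
    [-0.001,0,0]
  ]
}}

```text
time: 23.3
tcp_pos: [0.4763, -0.1044, 0.2885]
eef_rot: [-0.387, 3.113, 0.007]
force: [-1.5, -0.7, 11.6]
finger_gap: 0.267
```

```bash
python3 st.py
```

```text
t 23.3 stand X -32.1 Y 1.3 mm, gap to raised top -4.0 mm rotleft [ 0.0011  0.0016 -0.0007] Fz+3.7=15.3 Fstand x 0.3 y -1.7 tq [-0.2   0.73  0.05]
```

Emit:
{"api": "send_rows", "payload": {
  "translation": [
    [0.006,0.05,0.029],
    [0.006,0.05,0.029],
    [0.006,0.05,0.029],
    [0.006,0.05,0.029],
    [0.006,0.05,0.029],
    [0.006,0.05,0.029],
    [0.006,0.05,0.029],
    [0.006,0.05,0.029],
    [0.006,0.05,0.029],
    [0.006,0.05,0.029]
  ],
  "dr": [
    [0,0.002,-0.001],
    [0,0.001,0],
    [-0.0005,0.001,0],
    [-0.001,0.001,0],
    [-0.001,0.001,0],
    [-0.001,0,0],
    [-0.001,0,0],
    [-0.001,0,0],
    [-0.001,0,0],
    [-0.001,0,0]
  ]
}}

```text
time: 24.3
tcp_pos: [0.4714, -0.0839, 0.2875]
eef_rot: [-0.388, 3.114, 0.011]
force: [-2.6, -0.2, 11.3]
finger_gap: 0.269
```

```bash
python3 st.py
```

```text
t 24.3 stand X -53.9 Y 1.3 mm, gap to raised top -4.1 mm rotleft [ 0.002   0.0013 -0.0005] Fz+3.7=15.0 Fstand x -0.4 y -2.6 tq [-0.18  0.86  0.01]
```

Emit:
{"api": "send_rows", "payload": {
  "translation": [
    [0.006,0.05,0.029],
    [0.006,0.05,0.029],
    [0.006,0.05,0.029],
    [0.006,0.05,0.029],
    [0.006,0.05,0.029],
    [0.006,0.05,0.029],
    [0.006,0.05,0.029],
    [0.006,0.05,0.029],
    [0.006,0.03,0.029],
    [0.006,0.01,0.029]
  ],
  "dr": [
    [0,0.002,0],
    [0,0.001,0],
    [0,0.001,0],
    [0,0.001,0],
    [-0.001,0.001,0],
    [-0.001,0,0],
    [-0.001,0,0],
    [-0.001,0,0],
    [-0.001,0,0],
    [0,0,0]
  ]
}}

```text
time: 25.3
tcp_pos: [0.467, -0.0658, 0.2867]
eef_rot: [-0.386, 3.115, 0.005]
force: [-3.4, 0.9, 14.2]
finger_gap: 0.273
```

```bash
python3 st.py
```

```text
t 25.3 stand X -71.6 Y 1.4 mm, gap to raised top -4.1 mm rotleft [ 0.0008  0.001  -0.0009] Fz+3.7=17.9 Fstand x -1.7 y -3.0 tq [0.12 1.   0.  ]
```

Emit:
{"api": "send_rows", "payload": {
  "translation": [
    [0,0,-0.05],
    [0,0,-0.2],
    [0,0,-0.4],
    [0,0,-0.4],
    [0,0,-0.3],
    [0,0,0],
    [0,0,0]
  ],
  "dr": [
    [0,0,0],
    [0,0,0],
    [0,0,0],
    [0,0,0],
    [0,0,0],
    [0,0,0],
    [0,0,0]
  ]
}}

```text
time: 26.0
tcp_pos: [0.4659, -0.0666, 0.353]
eef_rot: [0.385, -3.11, -0.005]
force: [-0.9, 0.5, -3.3]
finger_gap: 0.268
```

```bash
python3 - <<'E'
from h import *
go((0.60,-0.15,0.38),np.radians(104.3),5)
E
```

```text
from [ 0.4659 -0.0666  0.353 ] rotleft/180deg [ 0.0013 -0.0024 -0.0011] maxrot row deg 0.1080653316570745
dr/row [ 0.0003 -0.0005 -0.0002]
translation rows: [[-0.438, -0.454, -0.113], [-0.438, -0.454, -0.112], [-0.438, -0.455, -0.111], [-0.438, -0.455, -0.11], [-0.438, -0.455, -0.109]]
```

Emit:
{"api": "send_rows", "payload": {
  "translation": [
    [-0.4,-0.4,-0.1],
    [-0.44,-0.45,-0.1],
    [-0.44,-0.45,-0.1],
    [-0.4,-0.4,-0.1],
    [-0.2,-0.2,0],
    [0,0,0],
    [0,0,0]
  ],
  "dr": [
    [0.0005,-0.001,0],
    [0.0005,-0.001,0],
    [0,0,0],
    [0,0,0],
    [0,0,0],
    [0,0,0],
    [0,0,0]
  ]
}}

```text
time: 26.7
tcp_pos: [0.5828, -0.1382, 0.3622]
eef_rot: [0.385, -3.102, -0.009]
force: [-0.1, 0.0, -3.1]
finger_gap: 0.267
```

```bash
python3 - <<'E'
from h import *
go((0.60,-0.15,0.38),np.radians(104.3),5)
i=optics.camera_info('wrist');np.save('w6.npy',i['extrinsics'])
im=optics.read_camera('wrist')[:,:,::-1]
cv2.imwrite("pics/w6.png",im)
cv2.imwrite("pics/w6c.png",cv2.resize(im[20:220,235:515],(784,560),interpolation=cv2.INTER_CUBIC))
E
```

```text
from [ 0.5828 -0.1382  0.3622] rotleft/180deg [ 0.0024 -0.0048 -0.0009] maxrot row deg 0.1948082119219906
dr/row [ 0.0005 -0.001  -0.0002]
translation rows: [[-0.054, -0.062, -0.073], [-0.054, -0.062, -0.072], [-0.055, -0.062, -0.072], [-0.055, -0.062, -0.072], [-0.055, -0.063, -0.072]]
```

View pics/w6c.png

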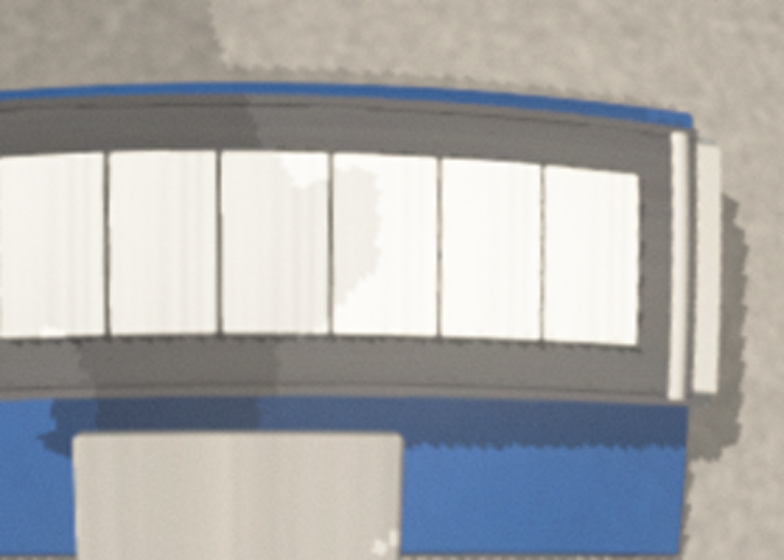

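View pics/w6.png

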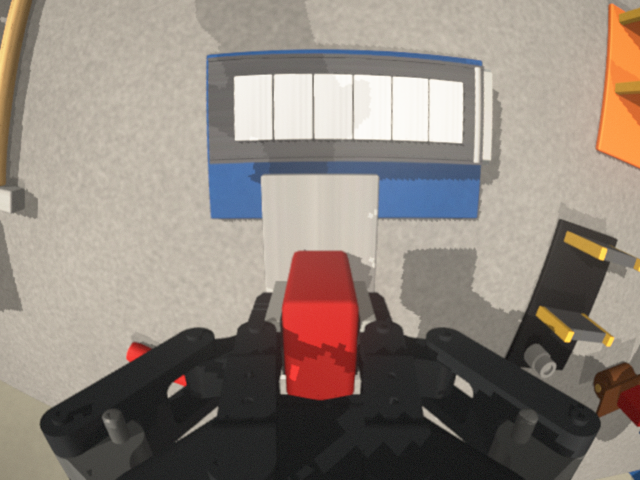

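```bash
python3 - <<'E'
from h import *
go((0.5775,0.1615,0.37),np.radians(91.3),9)
E
```

```text
from [ 0.5826 -0.1381  0.3621] rotleft/180deg [ 0.0018 -0.0051  0.0714] maxrot row deg 1.4319533567738982
dr/row [ 0.0002 -0.0006  0.0079]
translation rows: [[-0.152, 0.648, -0.015], [-0.135, 0.652, -0.015], [-0.119, 0.655, -0.015], [-0.103, 0.658, -0.016], [-0.086, 0.66, -0.016], [-0.07, 0.662, -0.016], [-0.053, 0.664, -0.017], [-0.037, 0.665, -0.017], [-0.02, 0.666, -0.017]]
```

Emit:
{"api": "send_rows", "payload": {
  "translation": [
    [-0.15,0.5,-0.02],
    [-0.13,0.65,-0.02],
    [-0.12,0.66,-0.02],
    [-0.1,0.66,-0.02],
    [-0.09,0.66,-0.02],
    [-0.07,0.66,-0.02],
    [-0.05,0.66,-0.02],
    [-0.04,0.6,-0.01],
    [0,0.3,0],
    [0,0,0],
    [0,0,0]
  ],
  "dr": [
    [0.0005,-0.001,0.008],
    [0.0005,-0.001,0.008],
    [0.0005,-0.001,0.008],
    [0,-0.001,0.008],
    [0,-0.001,0.008],
    [0,0,0.008],
    [0,0,0.008],
    [0,0,0.008],
    [0,0,0.004],
    [0,0,0],
    [0,0,0]
  ]
}}

```text
time: 27.85
tcp_pos: [0.5691, 0.145, 0.368]
eef_rot: [0.043, -3.134, -0.003]
force: [0.0, 0.3, -4.6]
finger_gap: 0.267
```

```bash
python3 - <<'E'
from h import *
go((0.5775,0.1615,0.30),np.radians(91.3),3)
E
```

```text
from [0.5691 0.145  0.368 ] rotleft/180deg [ 0.0006 -0.0022  0.0015] maxrot row deg 0.16501672030269424
dr/row [ 0.0002 -0.0007  0.0005]
translation rows: [[-0.062, 0.108, 0.453], [-0.061, 0.108, 0.453], [-0.059, 0.108, 0.453]]
```

Emit:
{"api": "send_rows", "payload": {
  "translation": [
    [-0.07,0.12,0.2],
    [-0.06,0.11,0.2],
    [0,0,0.1],
    [0,0,0],
    [0,0,0]
  ],
  "dr": [
    [0,-0.001,0.001],
    [0,-0.001,0],
    [0,0,0],
    [0,0,0],
    [0,0,0]
  ]
}}

```text
time: 28.35
tcp_pos: [0.5751, 0.1547, 0.3397]
eef_rot: [0.033, -3.139, -0.001]
force: [-0.3, -0.1, -2.7]
finger_gap: 0.267
```

```bash
python3 - <<'E'
from h import *
go((0.5775,0.1615,0.265),np.radians(91.3),1)
i=optics.camera_info('wrist');np.save('w7.npy',i['extrinsics'])
im=optics.read_camera('wrist')[:,:,::-1]
cv2.imwrite("pics/w7.png",im)
E
```

```text
from [0.5751 0.1547 0.3397] rotleft/180deg [ 0.0002 -0.0007 -0.0005] maxrot row deg 0.15851162653651593
dr/row [ 0.0002 -0.0007 -0.0005]
translation rows: [[-0.053, 0.133, 1.493]]
```

View pics/w7.png

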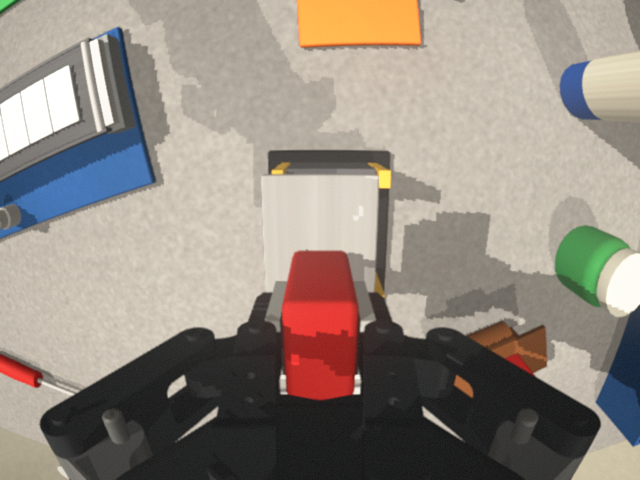

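Emit:
{"api": "send_rows", "payload": {
  "translation": [
    [-0.05,0.13,0.2],
    [0,0,0.2],
    [0,0,0],
    [0,0,0]
  ],
  "dr": [
    [0,-0.001,0],
    [0,0,0],
    [0,0,0],
    [0,0,0]
  ]
}}

```text
time: 28.8
tcp_pos: [0.5779, 0.1615, 0.318]
eef_rot: [-0.032, 3.14, 0.001]
force: [0.1, 0.1, -3.8]
finger_gap: 0.269
```

```bash
python3 - <<'E'
from h import *
go((0.5775,0.1615,0.265),np.radians(91.3),1)
E
```

```text
from [0.5779 0.1615 0.318 ] rotleft/180deg [ 0.0002  0.0005 -0.0008] maxrot row deg 0.17423896047648296
dr/row [ 0.0002  0.0005 -0.0008]
translation rows: [[0.01, -0.001, 1.061]]
```

Emit:
{"api": "send_rows", "payload": {
  "translation": [
    [0,0,0.25],
    [0,0,0.25],
    [0,0,0.15],
    [0,0,0.05],
    [0,0,0]
  ],
  "dr": [
    [0,0,0],
    [0,0,0],
    [0,0,0],
    [0,0,0],
    [0,0,0]
  ]
}}

```text
time: 29.3
tcp_pos: [0.5777, 0.1614, 0.2793]
eef_rot: [-0.032, 3.141, 0.001]
force: [-0.5, -0.1, -3.2]
finger_gap: 0.27
```

```bash
python3 - <<'E'
from h import *
print(get_state()['force'],get_state()['wrist_torque'])
go((0.5775,0.1615,0.2535),np.radians(91.3),1)
E
```

```text
[-0.49076746 -0.11884259 -3.18252875] [0.0170089  0.00615029 0.00595292]
from [0.5777 0.1614 0.2793] rotleft/180deg [ 0.0001  0.0002 -0.0008] maxrot row deg 0.14419438705574325
dr/row [ 0.0001  0.0002 -0.0008]
translation rows: [[0.003, 0.002, 0.516]]
```

Emit:
{"api": "send_rows", "payload": {
  "translation": [
    [0,0,0.15],
    [0,0,0.15],
    [0,0,0.08],
    [0,0,0.03],
    [0,0,0]
  ],
  "dr": [
    [0,0,0],
    [0,0,0],
    [0,0,0],
    [0,0,0],
    [0,0,0]
  ]
}}

```text
time: 29.8
tcp_pos: [0.5779, 0.1614, 0.2575]
eef_rot: [-0.032, 3.14, 0.001]
force: [0.7, -0.7, -4.5]
finger_gap: 0.271
```

```bash
python3 - <<'E'
from h import *
print(get_state()['force'],get_state()['wrist_torque'])
go((0.5775,0.1615,0.2535),np.radians(91.3),1)
E
```

```text
[ 0.6759731  -0.65544478 -4.51833068] [0.04032768 0.01037345 0.03844579]
from [0.5779 0.1614 0.2575] rotleft/180deg [ 0.0002  0.0005 -0.0008] maxrot row deg 0.16880594556375184
dr/row [ 0.0002  0.0005 -0.0008]
translation rows: [[0.008, 0.002, 0.08]]
```

Emit:
{"api": "send_rows", "payload": {
  "translation": [
    [0,0,0.04],
    [0,0,0.03],
    [0,0,0.02],
    [0,0,0.01]
  ],
  "dr": [
    [0,0,0],
    [0,0,0],
    [0,0,0],
    [0,0,0]
  ]
}}

```text
time: 30.2
tcp_pos: [0.5781, 0.1615, 0.2531]
eef_rot: [-0.032, 3.139, 0.001]
force: [-1.7, -1.0, 1.5]
finger_gap: 0.269
```

```bash
python3 - <<'E'
from h import *
print(get_state()['force'],get_state()['wrist_torque'])
go((0.5775,0.1615,0.2535),np.radians(91.3),1)
E
```

```text
[-1.65912987 -0.9618135   1.45347086] [-0.12840656  0.48290597 -0.02526257]
from [0.5781 0.1615 0.2531] rotleft/180deg [ 0.0003  0.0009 -0.0008] maxrot row deg 0.2279081228816846
dr/row [ 0.0003  0.0009 -0.0008]
translation rows: [[0.013, 0.001, -0.008]]
```

Emit:
{"api": "send_rows", "payload": {
  "translation": [
    [0,0,0],
    [0,0,0],
    [0,0,0],
    [0,0,0],
    [0,0,0]
  ],
  "dr": [
    [0,0,0],
    [0,0,0],
    [0,0,0],
    [0,0,0],
    [0,0,0]
  ],
  "jaw": 55,
  "grip_force": 20
}}

```text
time: 30.7
tcp_pos: [0.5791, 0.1618, 0.2558]
eef_rot: [-0.032, 3.133, 0.004]
force: [0.3, 0.2, 0.3]
finger_gap: 0.641
```

Emit:
{"api": "send_rows", "payload": {
  "translation": [
    [0,0,-0.1],
    [0,0,-0.3],
    [0,0,-0.5],
    [0,0,-0.6],
    [0,0,-0.6],
    [0,0,-0.4],
    [0,0,0],
    [0,0,0]
  ],
  "dr": [
    [0,0,0],
    [0,0,0],
    [0,0,0],
    [0,0,0],
    [0,0,0],
    [0,0,0],
    [0,0,0],
    [0,0,0]
  ]
}}

```text
time: 31.5
tcp_pos: [0.5775, 0.1613, 0.3865]
eef_rot: [-0.032, 3.134, 0.003]
force: [0.7, 0.6, -0.4]
finger_gap: 0.646
```

```bash
python3 - <<'E'
from h import *
s=get_state();print(s['force'],s['tcp_pos'],s['finger_gap'])
for n in('wrist','side','top'):
    i=optics.camera_info(n);im=optics.read_camera(n)[:,:,::-1];cv2.imwrite(f"pics/{n}8.png",im)
    if n=='wrist': np.save('w8.npy',i['extrinsics'])
    if n=='side': cv2.imwrite("pics/side8c.png",cv2.resize(im[180:340,190:370],(675,600),interpolation=cv2.INTER_CUBIC))
E
```

```text
[ 0.69782658  0.61677859 -0.44391522] [0.57750973 0.16130972 0.38646404] 0.6458959896949983
```

View pics/wrist8.png

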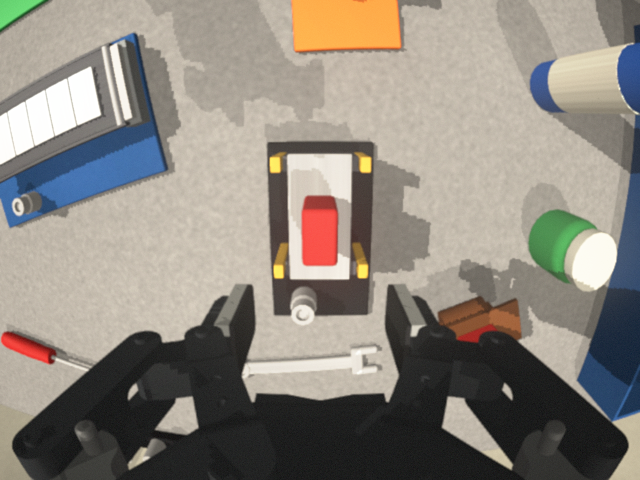

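View pics/side8c.png

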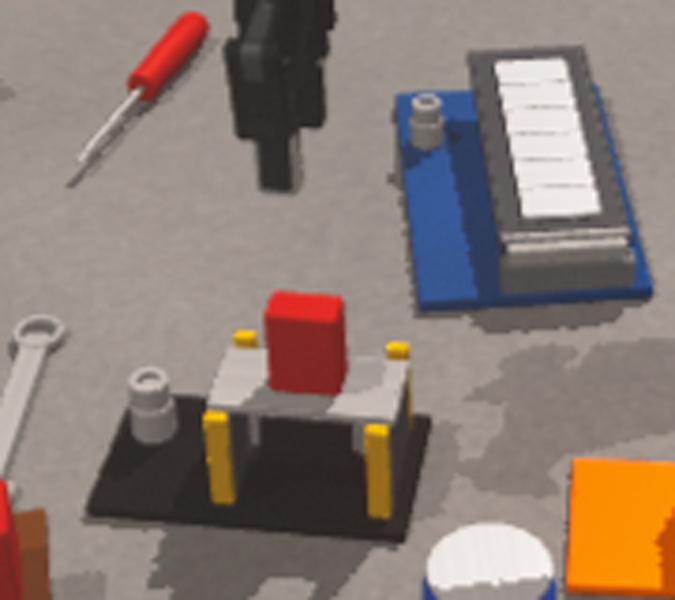

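View pics/top8.png

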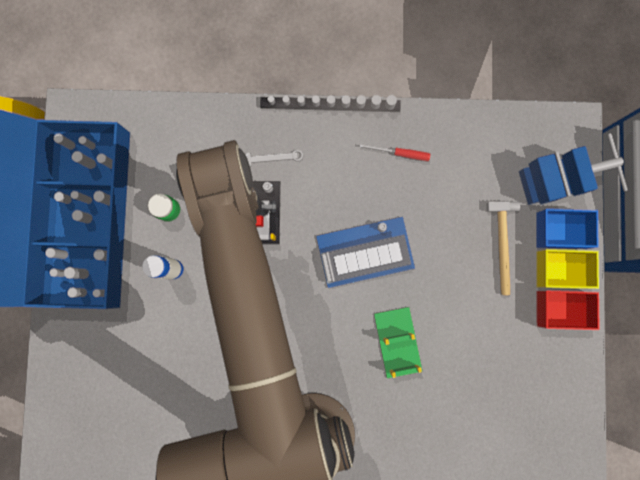

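```bash
python3 -c "
from workcell import r
print(r.job_done())"
```

```text
the job is handed in; nothing more can be done
None
```

I rolled the six pads with the red-handled roller from the black rest, hung it back, and handed the job in at about 31.7 s of the 72 s allowed. I made one pass from pad 0 to pad 5 and one back.

**Pressure:** The press was mostly 15–20 N. The highest reading was about 25 N downward (about 27 N with the sideways part), on pad 0 and the start of pad 1. Force was read only at the end of each short move, so a brief higher peak between readings can't be ruled out.

**Pads:**
- On the return pass the drum's height followed one straight line along the row, within about 0.2 mm, with no steps between pads.
- Against the camera-fitted raised height the drum sat 4.1 mm down at pad 0 and 3.7 mm down at pad 5. I put that difference down to a small slope error in the fit, because about 15 N for over a second had no further effect there.
- The shadows seen under the raised pads before rolling had shrunk to a thin, even line by the last close view.

**Roller:** It seated at the same height as before it was lifted (TCP at 0.253 m both times). After I let go, the wrist and side views showed it upright between the stops with the wings on the walls.

**Other things on the bench:** In the last views both sockets, the can, the tin, the wrench, the driver, the hammer and the brown look-alike roller appeared where they started. I compared these by eye only.

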